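# Lay out a floor-tom hardware kit on its silhouette boards

### The arm

A 6-joint arm with a two-finger parallel gripper is mounted at the origin on the work surface. World frame = base frame: x ahead of the robot, y to its left, z up, the work surface at z = 0. Lengths are in m, angles in rad, forces in N, time in s.
With the tool pointing down it reaches from about 0.35 to 0.775 m from the base axis. Payload 5.5 kg.
Tool frame: the origin (TCP) lies midway between the tips of the shut fingers; the grasp point (between the pads) lies 19 mm behind it; z points along the fingers, y is the line along which they close (so a half turn about z gives the same grasp; the last joint's range is limited). The gripper opens to 85 mm and grips with 20 to 120 N. Pads are 22 mm wide; open, the fingers measure 114 mm over their backs; the gripper's body (76 mm by 85 mm) begins 54 mm behind the grasp point. The pads swing forward as they close: fully open they stand 13 mm farther back than shut.
Start: joints at [-1.26, 0.313, 0.046, 1.304, 0, 1.431], TCP at [0.251, -0.518, 0.197] pointing down, gripper open.
Joint ranges: [-2.76, 2.76], [-0.86, 1.69], [-1.03, 1.26], [-2.2, 2.34], [-1.47, 1.5], [-3.14, 3.14]. Speed limits (rad/s): [2.57, 2.57, 3.14, 3.14, 3.14, 3.14].

### API

Orientations are given as a unit quaternion [w, x, y, z].
In Python, from workcell import env gives the robot as it stands. The module is installed in compiled form; this text tells all that it offers.
- The arm moves only by the tool carry_out, never from a script. Its argument "series" is a list of rows, each an object with "delta_rot": the turn, a rotation vector about the world's x, y, z normalised to -1 to 1, where 1 is 0.1 rad, a list of three; "travel": the shift along the world's x, y, z normalised to -1 to 1, where 1 is 0.025 m, a list of three; "fingers": the closure, from -1 (fully open) to 1 (shut). In form: [{"delta_rot": [ax, ay, az], "travel": [tx, ty, tz], "fingers": fingers}, ...]. A call has 1 to 5 rows; each row shifts and turns the commanded pose from where the row before left it; what a row does not reach is not made up. A row lasts 1/8 s, in which the tool goes at most 62.5 mm and 10.7 degrees, less where a joint would pass 70% of its speed; a pose out of reach is approached as far as the arm can. A call with a number of a shift or a turn outside -1 to 1 is refused whole. A call with a gripper value outside its range is refused whole. The fingers move at their own pace and stop on an object; "squeeze" is the grip in N (left out, the last holds). Time passes only in rows, so rows that do not move let the fingers close. It gives the time, the measured TCP pose, the force, the opening and the grip force at its end, in the units of the state.
- env.get_state(): the state, without advancing time (a new reading comes with each control period).
- env.read_camera(name): name is "scene" or "top" or "wrist"; returns a dict with "color" (480x640x3 uint8, red, green, blue), "fx", "fy", "cx", "cy" (pixels), "D" ([k1, k2, p1, p2, k3] as OpenCV has them; the pictures are not rectified), "world_from_camera" (4x4, takes a point from camera to world coordinates); the wrist camera has in their place "hand_eye" (4x4, takes a point from camera to tool coordinates, whose origin is the TCP and whose axes are the flange's). Camera axes: x right, y up, looking along -z (the intrinsics and any distortion apply to the point x, -y, -z); pixel columns grow to the right and rows downward; lengths in m; the calibration is good to about 2 mm. A picture is of the moment at which its call begins: read the wrist's pose just before it. There is no depth.
- env.hand_in(): hands the job in; it is judged then, once.
The state is a dict: "clock": time; "joint_pos": joint angles; "qvel": joint speeds; "tau": joint torques, N m; "tcp_pos": TCP position; "orientation": TCP orientation; "wrist_force": force on the tool from outside, world axes, zero at the start; "ft_torque": the same for the moment, N m; "finger_gap": finger opening in m; "grip_force": force on a finger pad.
Only numpy, scipy, OpenCV 4.12 (cv2) and the standard library are available. Lean on these libraries where they do the work, as an engineer would, in place of code of your own. Each camera call takes 0.05 s, during which the arm holds its last target. There are 200 camera calls.

### The job

Lay out the hardware kit for one floor tom: pick up the chrome lug body, the brass swivel nut, the steel tension rod and the cream knob one by one and set each down on the plywood board that bears its own black silhouette, lying squarely over the silhouette and, for the rod and the nut, the same way round as it is drawn. Set the parts down rather than dropping them, and leave the driver mount and the oil can standing where they are.

Things in the scene. Friction and masses are not known exactly. Their poses are not given: they have to be found in the camera images.
- lug: Loose pitted-chrome drum lug body lying on its flat back: 60 mm long (its x), 22 mm wide (its y), 22 mm high, with a rounded top; both ends alike. About 120 g. Origin: centre of its underside; z up.
- nut: Loose brass swivel nut lying flat, T-shaped from above, 44 mm long (its x), 16 mm high. The crossbar of the T (14 mm in x, 34 mm in y) is at the -x end, from x = -22 to -8 mm; the round barrel, 16 mm across, runs from there to x = +22 mm. About 50 g. Origin: mid-length, on its underside; z up.
- rod: Loose steel tension rod lying flat, 100 mm long (its x). Shaft 8 mm across, axis 6 mm above the underside. Square steel head 12 x 12 mm, 12 mm long, at the -x end (x = -50 to -38 mm); black nylon washer 12 mm square, 6 mm thick, part-way to the other end (x = +24 to +30 mm). About 50 g. Origin: mid-length, below the shaft, level with the head's underside; z up.
- knob: Loose cream bakelite floor-tom leg knob, round with eight scallops, 42 mm across over the scallops, 24 mm high plus a 4 mm boss on top with a brass dot, standing on its flat face. About 45 g. Origin: centre of its underside; z up.
- lug_board: Rectangular fixed natural-plywood kit board, 4 mm thick (upper face 4 mm above the table), lying flat on the table, with a flat black silhouette of the lug body (plain oblong, 64 x 26 mm). Board 84 mm (x) by 46 mm (y). Origin: underside of the board at its middle, below the middle of the silhouette; x along the silhouette.
- nut_board: Nearly square fixed plywood kit board, 68 (x) by 58 mm, 4 mm thick, flat on the table, with a flat black silhouette of the swivel nut (a T). Origin: on its underside, below the centre of the T's CROSSBAR; the barrel points to +x. The nut's origin belongs 15 mm along +x from here, its x the same way as this x.
- rod_board: Long narrow fixed plywood kit board, 124 (x) by 44 mm, 4 mm thick, flat on the table, with a flat black silhouette of the rod: long bar, square head patch at the -x end, thin washer patch part-way to the other end. Origin: on its underside, on the bar's line, 25 mm from mid-length towards the HEAD. The rod's origin belongs 25 mm along +x from here, its x the same way as this x.
- knob_board: Round fixed natural-plywood kit board, 4 mm thick (upper face 4 mm above the table), lying flat on the table, with a flat black silhouette of the knob (scalloped disc, 46 mm across). Board 74 mm in diameter. Origin: underside of the board at its centre, below the centre of the silhouette.
- driver_mount: Bystander, to be left alone: free-standing bayonet socket driver mount, green round foot 72 mm across, steel post, brass socket 46 mm across on top, 83 mm high in all. Origin: centre of its underside.
- oil_can: Bystander, to be left alone: red round oil can, 68 mm across, with a conical top and a thin brass spout, 111 mm high in all. Origin: centre of its underside.
Things that resemble listed ones, but are neither listed nor needed, are in the scene too. Of the things shaped like the nut, the brass one is meant.

How it is judged:
By the outcome, as a careful person would: the job done as asked, in the order asked, and still so for the second after the job is handed in, with the robot touching nothing.
It also fails if it takes over 106 s, if anything falls off the work surface, if the arm or the gripper's body presses on something with over 40 N, if the wrist force passes 120 N, or if a joint passes its speed limit or range.

## Working session

There is one attempt and no reset: what is moved stays moved. The work goes in short steps, Python scripts to look and compute and a tool call to move; the robot and the scene stay as the last step left them, time stands still between calls to the robot, and variables do not carry over. Pictures are saved under pics/ and viewed, at most 16 in all, crops included, and the job is handed in when it is done.

Besides the shell and the picture viewer there is one more tool, called as a command line: name --argument value ..., lists and objects as JSON in quotes. carry_out: Moves the arm, as the interface text tells. Its arguments: {"type":"object","properties":{"series":{"type":"array","items":{"type":"object","properties":{"delta_rot":{"type":"array","items":{"type":"number"}},"travel":{"type":"array","items":{"type":"number"}},"fingers":{"type":"number"}}}},"squeeze":{"type":"number"}},"required":["series"]}

```bash
mkdir -p pics; cat > h.py <<'E'
import numpy as np, cv2, pickle
from scipy.spatial.transform import Rotation as R
from workcell import env
def snap(name,tag):
    s=env.get_state(); c=env.read_camera(name)
    if 'world_from_camera' in c: T=np.array(c['world_from_camera'])
    else:
        W=np.eye(4); q=s['orientation']; W[:3,:3]=R.from_quat([q[1],q[2],q[3],q[0]]).as_matrix(); W[:3,3]=s['tcp_pos']
        T=W@np.array(c['hand_eye'])
    c['T']=T; pickle.dump(c,open(f'pics/{tag}.pkl','wb'))
    cv2.imwrite(f'pics/{tag}.png',cv2.cvtColor(c['color'],cv2.COLOR_RGB2BGR)); return c
def load(tag): return pickle.load(open(f'pics/{tag}.pkl','rb'))
def K(c): return np.array([[c['fx'],0,c['cx']],[0,c['fy'],c['cy']],[0,0,1.]])
def ray(c,uv):
    p=cv2.undistortPoints(np.array(uv,float).reshape(-1,1,2),K(c),np.array(c['D'],float)).reshape(-1,2)
    d=np.c_[p[:,0],-p[:,1],-np.ones(len(p))]@c['T'][:3,:3].T
    return c['T'][:3,3],d
def onz(c,uv,z):
    o,d=ray(c,uv); return o+d*((z-o[2])/d[:,2])[:,None]
def proj(c,P):
    p=(np.array(P,float).reshape(-1,3)-c['T'][:3,3])@c['T'][:3,:3]
    p=p*[1,-1,-1]
    return cv2.projectPoints(p,np.zeros(3),np.zeros(3),K(c),np.array(c['D'],float))[0].reshape(-1,2)
def tri(c1,u1,c2,u2):
    o1,d1=ray(c1,[u1]);o2,d2=ray(c2,[u2]);d1=d1[0];d2=d2[0]
    t=np.linalg.lstsq(np.c_[d1,-d2],o2-o1,rcond=None)[0]
    a=o1+d1*t[0];b=o2+d2*t[1];return (a+b)/2,np.linalg.norm(a-b)
E
python3 -c "
from h import *
for n in ('scene','top','wrist'):
    c=snap(n,n+'0'); print(n,c['fx'],c['cx'],c['D'],c['T'].round(3).tolist())
print(c['hand_eye']); print(env.get_state())"
```

```text
scene 449.83198589030974 324.74390350238417 [-0.00271833  0.          0.          0.          0.        ] [[0.608, -0.609, 0.509, 1.035], [0.794, 0.47, -0.386, -0.389], [-0.005, 0.639, 0.769, 0.84], [0.0, 0.0, 0.0, 1.0]]
top 493.34186923696984 305.9177025806233 [-0.11384209  0.          0.          0.          0.        ] [[0.007, 0.991, -0.137, 0.314], [-1.0, 0.004, -0.024, -0.022], [-0.023, 0.137, 0.99, 1.409], [0.0, 0.0, 0.0, 1.0]]
wrist 394.8873884314579 323.1409300205644 [-0.07321326  0.          0.          0.          0.        ] [[0.435, 0.852, 0.291, 0.326], [-0.9, 0.412, 0.14, -0.481], [-0.001, -0.323, 0.946, 0.373], [0.0, 0.0, 0.0, 1.0]]
[[-2.48742502e-04  9.46266899e-01  3.23386600e-01  8.42899738e-02]
 [ 9.99999821e-01  4.11143653e-04 -4.33874413e-04  1.27300553e-05]
 [-5.43519343e-04  3.23386435e-01 -9.46266833e-01 -1.76517681e-01]
 [ 0.00000000e+00  0.00000000e+00  0.00000000e+00  1.00000000e+00]]
{'clock': 0.15, 'joint_pos': array([-1.25960554e+00,  3.13839715e-01,  4.52534649e-02,  1.30359755e+00,
        4.48391755e-06,  1.43119693e+00]), 'qvel': array([ 0.00039685, -0.00185358,  0.00291688, -0.00303639,  0.00134117,
       -0.00148314]), 'tau': array([ 1.59073548e-03, -4.81064880e+01,  2.98816109e+01,  1.39227716e-02,
       -1.88248732e-04,  1.02084510e-05]), 'tcp_pos': array([ 0.25037693, -0.51715754,  0.19651255]), 'orientation': array([-6.91375969e-04,  9.74705649e-01,  2.23491424e-01, -5.72128205e-05]), 'wrist_force': array([-0.30505484, -0.69190618, -0.06317101]), 'ft_torque': array([-0.05674383,  0.04244782,  0.03245976]), 'grip_force': 0.0, 'finger_gap': 0.08538258383878175}
```

View pics/top0.png

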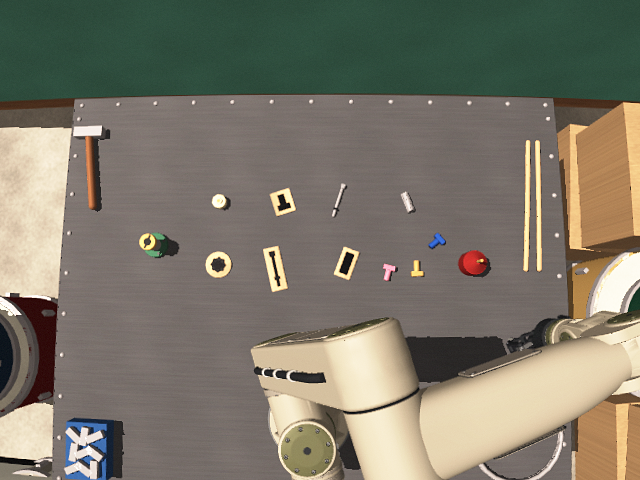

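View pics/scene0.png

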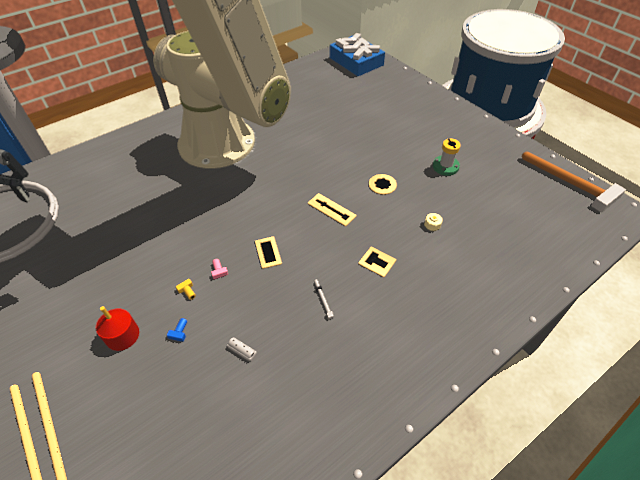

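Top view: knob (220,201), nut board (283,202), rod (339,200, head probably at the lower end), lug (407,202), brass nut (417,268), knob board (218,264), rod board (275,269), lug board (346,263). The decoys are the blue nut (437,241) and the pink nut (389,271). The scene view shows the same layout.

```bash
python3 -c "
from h import *
t=load('top0');s=load('scene0')
n=dict(knob=((220,201),(433,222)),nutb=((283,202),(378,262)),rod=((339,200),(324,299)),lug=((407,202),(241,349)),nut=((417,268),(187,289)),knobb=((218,264),(383,184)),rodb=((275,269),(332,209)),lugb=((346,263),(268,252)),blue=((437,241),(177,330)),pink=((389,271),(219,269)),can=((474,263),(118,330)),drv=((153,244),(449,155)))
for k,(a,b) in n.items():
    p,e=tri(t,a,s,b); print(k,onz(t,[a],.01).round(3),p.round(3),e.round(4))
a=cv2.imread('pics/top0.png')[170:310,120:500]; cv2.imwrite('pics/c1.png',cv2.resize(a,(800,295),interpolation=3))
"
```

```text
knob [[0.613 0.264 0.01 ]] [0.613 0.264 0.011] 0.0007
nutb [[0.61  0.079 0.01 ]] [ 0.614  0.082 -0.003] 0.0038
rod [[ 0.617 -0.083  0.01 ]] [ 0.62  -0.081  0.003] 0.0052
lug [[ 0.612 -0.28   0.01 ]] [ 0.613 -0.281  0.004] 0.0007
nut [[ 0.421 -0.304  0.01 ]] [ 0.421 -0.304  0.01 ] 0.0009
knobb [[0.429 0.264 0.01 ]] [ 0.43   0.266 -0.001] 0.0006
rodb [[0.416 0.1   0.01 ]] [ 0.417  0.101 -0.002] 0.002
lugb [[ 0.434 -0.102  0.01 ]] [ 0.435 -0.103 -0.002] 0.0004
blue [[ 0.498 -0.364  0.01 ]] [ 0.498 -0.364  0.008] 0.0005
pink [[ 0.412 -0.224  0.01 ]] [ 0.413 -0.223  0.006] 0.0042
can [[ 0.435 -0.469  0.01 ]] [ 0.435 -0.462  0.024] 0.0052
drv [[0.486 0.458 0.01 ]] [0.484 0.449 0.04 ] 0.0055
```

View pics/c1.png

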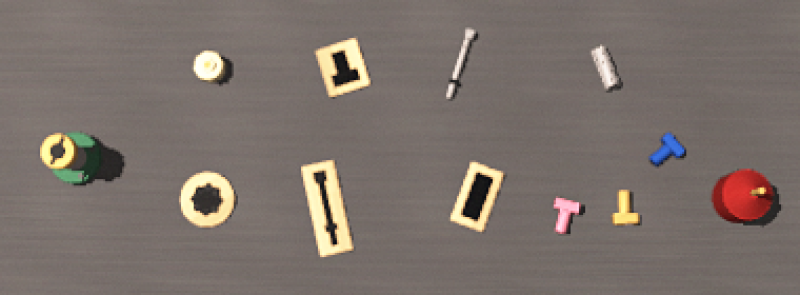

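Silhouettes and parts are clear now: the T's barrel points to image-up on the nut board and the brass nut, the rod's head is at the top end, and the rod board's head is at the top. Next I go to survey with the wrist camera.

carry_out --series '[{"delta_rot": [0, 0, -1], "travel": [1, 0.7, 0], "fingers": -1}, {"delta_rot": [0, 0, -1], "travel": [1, 0.7, 0], "fingers": -1}, {"delta_rot": [0, 0, -1], "travel": [1, 0.7, 0], "fingers": -1}, {"delta_rot": [0, 0, -1], "travel": [1, 0.7, 0], "fingers": -1}, {"delta_rot": [0, 0, -0.5], "travel": [1, 0.7, 0], "fingers": -1}]'

```text
clock: 0.78
tcp_pos: [0.3762, -0.4293, 0.1969]
orientation: [-0.0, 1.0, -0.001, -0.0]
wrist_force: [0.1, -0.9, -0.5]
finger_gap: 0.0851
grip_force: 0.0
```

carry_out --series '[{"travel": [1, 0.7, 0], "fingers": -1, "delta_rot": [0, 0, 0]}, {"travel": [1, 0.7, 0], "fingers": -1, "delta_rot": [0, 0, 0]}, {"travel": [1, 0.7, 0], "fingers": -1, "delta_rot": [0, 0, 0]}, {"travel": [1, 0.7, 0], "fingers": -1, "delta_rot": [0, 0, 0]}, {"travel": [1, 0.7, 0], "fingers": -1, "delta_rot": [0, 0, 0]}]'

```text
clock: 1.4
tcp_pos: [0.5011, -0.3418, 0.1968]
orientation: [-0.0, 1.0, 0.0, -0.0]
wrist_force: [0.4, 0.3, 0.2]
finger_gap: 0.0854
grip_force: 0.0
```

carry_out --series '[{"travel": [1, 0.7, 0], "fingers": -1, "delta_rot": [0, 0, 0]}, {"travel": [1, 0.7, 0], "fingers": -1, "delta_rot": [0, 0, 0]}, {"travel": [0, 0, 0], "fingers": -1, "delta_rot": [0, 0, 0]}, {"travel": [0, 0, 0], "fingers": -1, "delta_rot": [0, 0, 0]}]'

```text
clock: 1.9
tcp_pos: [0.5501, -0.3077, 0.1968]
orientation: [-0.0, 1.0, 0.0, -0.0]
wrist_force: [0.4, -0.5, -0.1]
finger_gap: 0.0851
grip_force: 0.0
```

```bash
python3 -c "
from h import *
snap('wrist','w1');s=env.get_state();print(s['clock'],s['tcp_pos'],s['joint_pos'],abs(s['qvel']).max())"
```

```text
1.95 [ 0.54984142 -0.30794827  0.19696658] [-6.37590290e-01  4.24546472e-01  2.07463033e-01  1.35437280e+00
 -4.40756194e-04  2.50373096e+00] 0.008992425528390444
```

carry_out --series '[{"travel": [0, 1, 0], "fingers": -1, "delta_rot": [0, 0, 0]}, {"travel": [0, 1, 0], "fingers": -1, "delta_rot": [0, 0, 0]}, {"travel": [0, 1, 0], "fingers": -1, "delta_rot": [0, 0, 0]}, {"travel": [0, 1, 0], "fingers": -1, "delta_rot": [0, 0, 0]}, {"travel": [0, 1, 0], "fingers": -1, "delta_rot": [0, 0, 0]}]'

```text
clock: 2.58
tcp_pos: [0.5505, -0.1804, 0.1975]
orientation: [0.0, 1.0, 0.001, 0.0]
wrist_force: [0.2, -0.2, -0.0]
finger_gap: 0.0856
grip_force: 0.0
```

carry_out --series '[{"travel": [0, 1, 0], "fingers": -1, "delta_rot": [0, 0, 0]}, {"travel": [0, 1, 0], "fingers": -1, "delta_rot": [0, 0, 0]}, {"travel": [0, 1, 0], "fingers": -1, "delta_rot": [0, 0, 0]}, {"travel": [0, 0, 0], "fingers": -1, "delta_rot": [0, 0, 0]}, {"travel": [0, 0, 0], "fingers": -1, "delta_rot": [0, 0, 0]}]'

```text
clock: 3.2
tcp_pos: [0.5506, -0.1072, 0.1974]
orientation: [0.0, 1.0, 0.001, 0.0]
wrist_force: [-0.4, 0.1, -0.0]
finger_gap: 0.0855
grip_force: 0.0
```

```bash
python3 -c "
from h import *
snap('wrist','w2');s=env.get_state();print(s['clock'],s['tcp_pos'],s['joint_pos'],abs(s['qvel']).max())"
```

```text
3.25 [ 0.55056518 -0.10766949  0.19730942] [-3.35991209e-01  2.85482814e-01  8.24122929e-03  1.29318020e+00
 -3.73561570e-04  2.80475153e+00] 0.01511560750972156
```

View pics/w1.png

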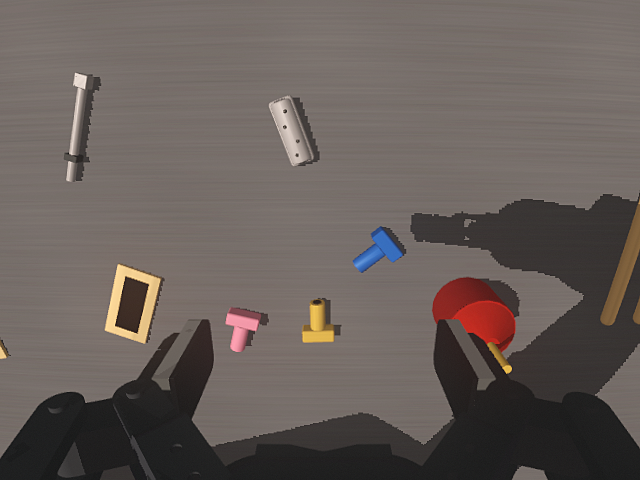

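View pics/w2.png

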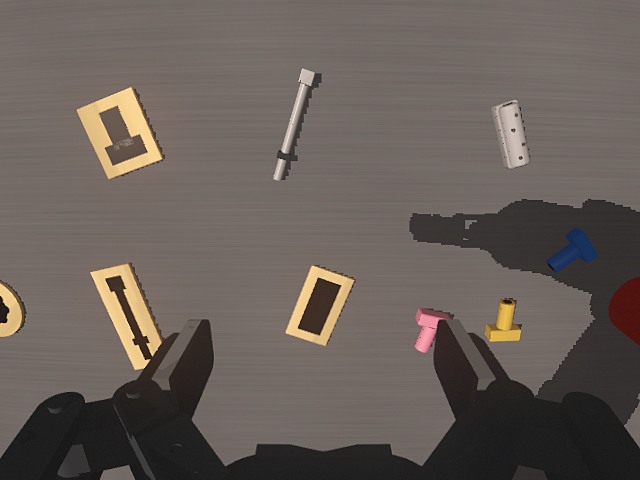

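In w1 the lug is at (292,131), brass nut (318,321), lug board (134,303) and rod (78,127), with its head at the top. In w2 the lug is at (511,134), rod (297,125), lug board (320,305), nut board (120,133), nut (505,320) and rod board (128,317). I'll fit models to the segmented silhouettes in both views.

```bash
cat > fit.py <<'E'
from h import *
from scipy.optimize import minimize
def box(x0,x1,y0,y1,z0,z1): return np.array([[x,y,z] for x in (x0,x1) for y in (y0,y1) for z in (z0,z1)])
def cylx(x0,x1,r,zc): 
    a=np.linspace(0,2*np.pi,25)[:-1]; return np.array([[x,r*np.cos(t),zc+r*np.sin(t)] for x in (x0,x1) for t in a])
def cylz(r,z0,z1):
    a=np.linspace(0,2*np.pi,49)[:-1]; return np.array([[r*np.cos(t),r*np.sin(t),z] for z in (z0,z1) for t in a])
def rect(x0,x1,y0,y1): return np.array([[x0,y0,0],[x1,y0,0],[x1,y1,0],[x0,y1,0]])
M=dict(
 lug=[np.vstack([cylx(-.03,.03,.011,.011),box(-.03,.03,-.011,.011,0,.011)])],
 nut=[box(-.022,-.008,-.017,.017,0,.016),cylx(-.008,.022,.008,.008)],
 rod=[box(-.05,-.038,-.006,.006,0,.012),cylx(-.05,.05,.004,.006),box(.024,.030,-.006,.006,0,.012)],
 knob=[cylz(.0205,0,.024),cylz(.008,.02,.028)],
 lugS=[rect(-.032,.032,-.013,.013)],
 nutS=[rect(-.009,.009,-.019,.019),rect(.005,.039,-.010,.010)],
 rodS=[rect(-.027,-.011,-.008,.008),rect(-.027,.077,-.006,.006),rect(.047,.057,-.008,.008)],
 knobS=[cylz(.0225,0,0)],
 lugB=[rect(-.042,.042,-.023,.023)],knobB=[cylz(.037,0,0)])
HSV=lambda c: cv2.cvtColor(c['color'],cv2.COLOR_RGB2HSV)
def seg(kind,c,uv,r):
    h=HSV(c);H,S,V=[h[...,i].astype(int) for i in range(3)]
    wood=(S>60)&(V>140)&(H>10)&(H<30)
    if kind=='board': m=wood
    elif kind=='sil':
        n,l,st,ce=cv2.connectedComponentsWithStats(wood.astype(np.uint8))
        k=min(range(1,n),key=lambda i:np.hypot(*(ce[i]-uv))+1e3*(st[i,4]<200))
        y,x=np.where(l==k);hull=cv2.convexHull(np.c_[x,y].astype(np.int32))
        m=np.zeros(V.shape,np.uint8);cv2.fillConvexPoly(m,hull,1);m=cv2.erode(m,np.ones((5,5)))>0;m&=V<150
    elif kind=='brass': m=(S>120)&(V>60)&(H>15)&(H<35)
    elif kind=='cream': m=(V>150)&(H>15)&(H<40)&(S>25)
    else: m=(V>133)&(S<60)
    m=m.astype(np.uint8); k=np.zeros_like(m);cv2.circle(k,tuple(int(a) for a in uv),r,1,-1);m*=k
    m=cv2.morphologyEx(m,cv2.MORPH_CLOSE,np.ones((3,3)))
    n,l,st,_=cv2.connectedComponentsWithStats(m)
    m=(l==1+np.argmax(st[1:,4])).astype(np.uint8)
    if kind in('steel','brass','cream','board'):
        cs,_=cv2.findContours(m,0,1);m[:]=0;cv2.drawContours(m,cs,-1,1,-1)
    return m
def render(model,c,p):
    x,y,z,a=p;Rz=R.from_euler('z',a).as_matrix();S=4;im=np.zeros((480*1,640),np.float32)
    P=[proj(c,q@Rz.T+[x,y,z]) for q in M[model]]
    A=np.vstack(P);u0=np.floor(A.min(0))-20;w=np.ceil(A.max(0)-u0+20).astype(int)
    big=np.zeros((w[1]*S,w[0]*S),np.uint8)
    for q in P: cv2.fillConvexPoly(big,cv2.convexHull((((q-u0+.5)*S-.5)*16).round().astype(np.int32)),255,shift=4)
    return cv2.resize(big,(w[0],w[1]),interpolation=cv2.INTER_AREA)/255.,u0.astype(int)
def cost(model,views,p):
    e=0;n=0
    for c,m in views:
        r,(u,v)=render(model,c,p);h,w=r.shape
        mm=np.pad(m,100)[v+100:v+100+h,u+100:u+100+w]
        if mm.shape!=r.shape:return 9
        e+=np.abs(r-mm).sum()+max(0,m.sum()-mm.sum());n+=m.sum()
    return e/n
def fit(model,views,x0,free=(0,1,3)):
    x0=np.array(x0,float);best=None
    f=list(free);sc=np.array([.004,.004,.004,.15])[f]
    def g(q):
        p=x0.copy();p[f]=q;return cost(model,views,p)
    q=x0[f]
    for k in range(3):
        s=np.vstack([q]+[q+sc*np.eye(len(f))[i]/(2**k) for i in range(len(f))])
        o=minimize(g,q,method='Nelder-Mead',options=dict(initial_simplex=s,xatol=1e-5,fatol=1e-5));q=o.x
    p=x0.copy();p[f]=q;return p,o.fun
def run(model,kind,items,x0,z=True,r=60):
    V=[(load(t),seg(kind,load(t),uv,r)) for t,uv in items]
    p,e=fit(model,V,x0); print(model,'fixed z',p.round(4),'deg',np.degrees(p[3]).round(1),'err',round(e,3),[int(m.sum()) for _,m in V])
    if z:
        p2,e2=fit(model,V,p,(0,1,2,3)); print('   free z',p2.round(4),'deg',np.degrees(p2[3]).round(1),round(e2,3))
    return p
E
python3 -c "
from fit import *
d=np.radians
run('lug','steel',[('w1',(292,131)),('w2',(511,134))],[.612,-.28,0,d(20)])
run('nut','brass',[('w1',(318,321)),('w2',(505,320))],[.421,-.304,0,d(0)])
run('lugB','board',[('w1',(134,303)),('w2',(320,305))],[.434,-.102,.004,d(-20)],r=70)
run('lugS','sil',[('w1',(134,303)),('w2',(320,305))],[.434,-.102,.004,d(-20)])
run('rod','steel',[('w1',(78,127)),('w2',(297,125))],[.617,-.083,0,d(165)],r=75)
run('nutS','sil',[('w2',(120,133))],[.605,.079,.004,d(15)],z=False,r=60)
"
```

```text
lug fixed z [ 0.614  -0.278   0.      0.3554] deg 20.4 err 0.257 [1446, 1654]
   free z [ 0.6145 -0.2785 -0.003   0.3459] deg 19.8 0.242
nut fixed z [ 0.4226 -0.3014  0.      0.0332] deg 1.9 err 0.136 [902, 935]
   free z [ 0.4223 -0.3014 -0.001   0.0112] deg 0.6 0.131
lugB fixed z [ 0.4371 -0.1023  0.004  -0.3563] deg -20.4 err 0.032 [3005, 3264]
   free z [ 0.4371 -0.1023  0.0041 -0.3571] deg -20.5 0.032
lugS fixed z [ 0.437  -0.1023  0.004  -0.3579] deg -20.5 err 0.049 [1221, 1295]
   free z [ 0.4364 -0.1021  0.0033 -0.3584] deg -20.5 0.047
rod fixed z [ 0.6201 -0.078   0.      2.8195] deg 161.5 err 0.855 [612, 730]
   free z [ 6.2010e-01 -7.7700e-02 -4.0000e-04  2.8175e+00] deg 161.4 0.853
nutS fixed z [0.6001 0.078  0.004  0.3157] deg 18.1 err 0.052 [1408]
```

```bash
python3 -c "
from fit import *
o=[]
for t,uv,k,mod,p in [('w1',(292,131),'steel','lug',(.6145,-.2785,0,.35)),('w2',(511,134),'steel','lug',(.6145,-.2785,0,.35)),('w1',(318,321),'brass','nut',(.4223,-.3014,0,.02)),('w2',(505,320),'brass','nut',(.4223,-.3014,0,.02)),('w1',(78,127),'steel','rod',(.6201,-.078,0,2.8195)),('w2',(297,125),'steel','rod',(.6201,-.078,0,2.8195))]:
    c=load(t);im=cv2.resize(c['color'],None,fx=4,fy=4,interpolation=0)[...,::-1].copy()
    m=cv2.resize(seg(k,c,uv,65),None,fx=4,fy=4,interpolation=0);cs,_=cv2.findContours(m,0,2);cv2.drawContours(im,cs,-1,(0,255,0),1)
    r,(u,v)=render(mod,c,p);b=np.zeros((480,640),np.float32);b[v:v+r.shape[0],u:u+r.shape[1]]=r[:480-v,:640-u]
    cs,_=cv2.findContours((cv2.resize(b,None,fx=4,fy=4)>.5).astype(np.uint8),0,2);cv2.drawContours(im,cs,-1,(0,0,255),1)
    x,y=uv;x*=4;y*=4;a=im[max(0,y-260):y+240,x-132:x+132];o.append(cv2.resize(a,(264,500)))
g=np.vstack([np.hstack(o[:3]),np.hstack(o[3:])]);cv2.imwrite('pics/c2.png',cv2.resize(g,(475,600),interpolation=3))
"
```

```text
(no output)
```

View pics/c2.png

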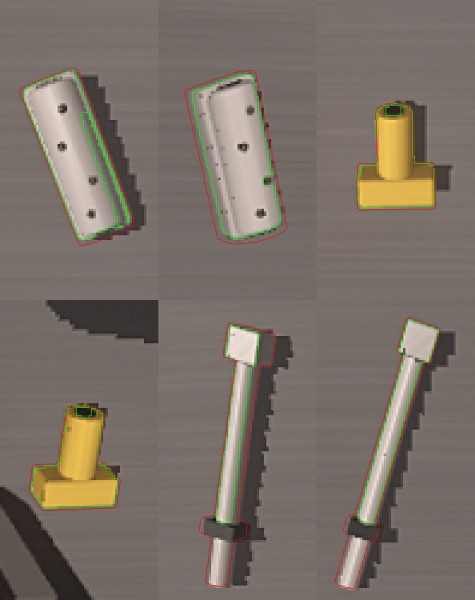

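Overlays: both lug views, the nut and the rod (head at the top) match the models, so the fits are trustworthy to about 1 mm. The last joint's range needs the tool half-turned for the boards. I'll turn while moving and survey again, which also averages out hand-eye bias.

carry_out --series '[{"travel": [-0.065, 0.4, 0], "fingers": -1, "delta_rot": [0, 0, 1]}, {"travel": [-0.065, 0.4, 0], "fingers": -1, "delta_rot": [0, 0, 1]}, {"travel": [-0.065, 0.4, 0], "fingers": -1, "delta_rot": [0, 0, 1]}, {"travel": [-0.065, 0.4, 0], "fingers": -1, "delta_rot": [0, 0, 1]}, {"travel": [-0.065, 0.4, 0], "fingers": -1, "delta_rot": [0, 0, 1]}]'

```text
clock: 3.88
tcp_pos: [0.5424, -0.0582, 0.1971]
orientation: [0.0, 0.969, 0.249, -0.0]
wrist_force: [0.5, 0.6, 0.2]
finger_gap: 0.0857
grip_force: 0.0
```

carry_out --series '[{"travel": [-0.065, 0.4, 0], "fingers": -1, "delta_rot": [0, 0, 1]}, {"travel": [-0.065, 0.4, 0], "fingers": -1, "delta_rot": [0, 0, 1]}, {"travel": [-0.065, 0.4, 0], "fingers": -1, "delta_rot": [0, 0, 1]}, {"travel": [-0.065, 0.4, 0], "fingers": -1, "delta_rot": [0, 0, 1]}, {"travel": [-0.065, 0.4, 0], "fingers": -1, "delta_rot": [0, 0, 1]}]'

```text
clock: 4.5
tcp_pos: [0.5344, -0.0082, 0.1971]
orientation: [0.0, 0.877, 0.481, -0.0]
wrist_force: [0.1, 0.5, -0.1]
finger_gap: 0.0855
grip_force: 0.0
```

carry_out --series '[{"travel": [-0.065, 0.4, 0], "fingers": -1, "delta_rot": [0, 0, 1]}, {"travel": [-0.065, 0.4, 0], "fingers": -1, "delta_rot": [0, 0, 1]}, {"travel": [-0.065, 0.4, 0], "fingers": -1, "delta_rot": [0, 0, 1]}, {"travel": [-0.065, 0.4, 0], "fingers": -1, "delta_rot": [0, 0, 1]}, {"travel": [-0.065, 0.4, 0], "fingers": -1, "delta_rot": [0, 0, 1]}]'

```text
clock: 5.12
tcp_pos: [0.5264, 0.0418, 0.1971]
orientation: [0.0, 0.731, 0.683, 0.0]
wrist_force: [0.2, -0.1, 0.6]
finger_gap: 0.0852
grip_force: 0.0
```

carry_out --series '[{"travel": [-0.065, 0.4, 0], "fingers": -1, "delta_rot": [0, 0, 1]}, {"travel": [-0.065, 0.4, 0], "fingers": -1, "delta_rot": [0, 0, 1]}, {"travel": [-0.065, 0.4, 0], "fingers": -1, "delta_rot": [0, 0, 1]}, {"travel": [-0.065, 0.4, 0], "fingers": -1, "delta_rot": [0, 0, 1]}, {"travel": [-0.065, 0.4, 0], "fingers": -1, "delta_rot": [0, 0, 1]}]'

```text
clock: 5.75
tcp_pos: [0.5183, 0.0919, 0.1972]
orientation: [0.0, 0.539, 0.842, -0.0]
wrist_force: [0.8, 0.5, 0.3]
finger_gap: 0.0851
grip_force: 0.0
```

carry_out --series '[{"travel": [-0.065, 0.4, 0], "fingers": -1, "delta_rot": [0, 0, 1]}, {"travel": [-0.065, 0.4, 0], "fingers": -1, "delta_rot": [0, 0, 1]}, {"travel": [-0.065, 0.4, 0], "fingers": -1, "delta_rot": [0, 0, 1]}, {"travel": [-0.065, 0.4, 0], "fingers": -1, "delta_rot": [0, 0, 1]}, {"travel": [-0.065, 0.4, 0], "fingers": -1, "delta_rot": [0, 0, 1]}]'

```text
clock: 6.38
tcp_pos: [0.5102, 0.1419, 0.1971]
orientation: [0.0, 0.314, 0.949, -0.0]
wrist_force: [0.2, -0.8, -0.1]
finger_gap: 0.085
grip_force: 0.0
```

carry_out --series '[{"travel": [-0.065, 0.4, 0], "fingers": -1, "delta_rot": [0, 0, 1]}, {"travel": [-0.065, 0.4, 0], "fingers": -1, "delta_rot": [0, 0, 1]}, {"travel": [-0.065, 0.4, 0], "fingers": -1, "delta_rot": [0, 0, 1]}, {"travel": [-0.065, 0.4, 0], "fingers": -1, "delta_rot": [0, 0, 1]}, {"travel": [-0.065, 0.4, 0], "fingers": -1, "delta_rot": [0, 0, 1]}]'

```text
clock: 7.0
tcp_pos: [0.5022, 0.192, 0.1971]
orientation: [0.0, 0.069, 0.998, -0.0]
wrist_force: [-0.4, 0.4, 0.0]
finger_gap: 0.0857
grip_force: 0.0
```

carry_out --series '[{"travel": [0, 0, 0], "fingers": -1, "delta_rot": [0, 0, 1]}, {"travel": [0, 0, 0], "fingers": -1, "delta_rot": [0, 0, 0.4]}, {"travel": [0, 0, 0], "fingers": -1, "delta_rot": [0, 0, 0]}, {"travel": [0, 0, 0], "fingers": -1, "delta_rot": [0, 0, 0]}]'

```text
clock: 7.5
tcp_pos: [0.502, 0.192, 0.1972]
orientation: [0.0, 0.001, 1.0, 0.0]
wrist_force: [0.2, -0.3, 0.4]
finger_gap: 0.0857
grip_force: 0.0
```

```bash
python3 -c "
from h import *
snap('wrist','w3');s=env.get_state();print(s['clock'],s['tcp_pos'],s['joint_pos'],abs(s['qvel']).max())"
```

```text
7.55 [0.50195015 0.19205495 0.19718685] [ 2.16003421e-01  2.40113730e-01 -5.23819557e-02  1.27829417e+00
  3.03650170e-05  2.18013724e-01] 0.0036092616702614396
```

carry_out --series '[{"travel": [0, -1, 0], "fingers": -1, "delta_rot": [0, 0, 0]}, {"travel": [0, -1, 0], "fingers": -1, "delta_rot": [0, 0, 0]}, {"travel": [0, -1, 0], "fingers": -1, "delta_rot": [0, 0, 0]}, {"travel": [0, -1, 0], "fingers": -1, "delta_rot": [0, 0, 0]}, {"travel": [0, -1, 0], "fingers": -1, "delta_rot": [0, 0, 0]}]'

```text
clock: 8.18
tcp_pos: [0.5018, 0.0665, 0.1973]
orientation: [0.0, 0.001, 1.0, 0.0]
wrist_force: [0.3, -0.1, -0.1]
finger_gap: 0.0854
grip_force: 0.0
```

carry_out --series '[{"travel": [0, -1, 0], "fingers": -1, "delta_rot": [0, 0, 0]}, {"travel": [0, -1, 0], "fingers": -1, "delta_rot": [0, 0, 0]}, {"travel": [0, -1, 0], "fingers": -1, "delta_rot": [0, 0, 0]}, {"travel": [0, 0, 0], "fingers": -1, "delta_rot": [0, 0, 0]}, {"travel": [0, 0, 0], "fingers": -1, "delta_rot": [0, 0, 0]}]'

```text
clock: 8.8
tcp_pos: [0.5017, -0.0074, 0.1972]
orientation: [-0.0, 0.001, 1.0, 0.0]
wrist_force: [-0.4, -0.9, -0.7]
finger_gap: 0.0854
grip_force: 0.0
```

```bash
python3 -c "
from h import *
snap('wrist','w4');s=env.get_state();print(s['clock'],s['tcp_pos'],s['joint_pos'],abs(s['qvel']).max())"
```

```text
8.85 [ 0.50171782 -0.00710574  0.19722581] [-1.74535680e-01  1.71446979e-01 -1.38800454e-01  1.26066508e+00
  3.76788145e-04 -1.73914949e-01] 0.009117292961720109
```

carry_out --series '[{"travel": [0, -1, 0], "fingers": -1, "delta_rot": [0, 0, 0]}, {"travel": [0, -1, 0], "fingers": -1, "delta_rot": [0, 0, 0]}, {"travel": [0, -1, 0], "fingers": -1, "delta_rot": [0, 0, 0]}, {"travel": [0, -1, 0], "fingers": -1, "delta_rot": [0, 0, 0]}, {"travel": [0, -1, 0], "fingers": -1, "delta_rot": [0, 0, 0]}]'

```text
clock: 9.48
tcp_pos: [0.502, -0.1324, 0.1973]
orientation: [0.0, -0.0, 1.0, 0.0]
wrist_force: [-0.1, -0.1, -0.1]
finger_gap: 0.0852
grip_force: 0.0
```

carry_out --series '[{"travel": [0, -1, 0], "fingers": -1, "delta_rot": [0, 0, 0]}, {"travel": [0, -1, 0], "fingers": -1, "delta_rot": [0, 0, 0]}, {"travel": [0, -1, 0], "fingers": -1, "delta_rot": [0, 0, 0]}, {"travel": [0, 0, 0], "fingers": -1, "delta_rot": [0, 0, 0]}, {"travel": [0, 0, 0], "fingers": -1, "delta_rot": [0, 0, 0]}]'

```text
clock: 10.1
tcp_pos: [0.5018, -0.2066, 0.1971]
orientation: [-0.0, 0.0, 1.0, 0.0]
wrist_force: [-0.5, 0.6, 0.7]
finger_gap: 0.0853
grip_force: 0.0
```

```bash
python3 -c "
from h import *
snap('wrist','w5');s=env.get_state();print(s['clock'],s['tcp_pos'],s['joint_pos'],abs(s['qvel']).max())
# predicted pixels
P=dict(lug=(.614,-.2785,.01),nut=(.422,-.3014,.008),lugB=(.437,-.102,.004),rod=(.62,-.078,.006),nutS=(.606,.08,.004),rodB=(.417,.1,.004),knob=(.613,.264,.012),knobB=(.43,.265,.004))
for t in ('w3','w4','w5'):
    c=load(t);print(t,{k:proj(c,v)[0].round().astype(int).tolist() for k,v in P.items()})"
```

```text
10.15 [ 0.50180792 -0.20642297  0.19720038] [-5.38502306e-01  2.50537344e-01 -3.87101241e-02  1.28205757e+00
  4.28008051e-04 -5.38873696e-01] 0.0036919852781327174
w3 {'lug': [-87, 301], 'nut': [-151, 132], 'lugB': [15, 135], 'rod': [74, 308], 'nutS': [216, 297], 'rodB': [220, 107], 'knob': [393, 306], 'knobB': [404, 121]}
w4 {'lug': [69, 305], 'nut': [9, 119], 'lugB': [219, 130], 'rod': [256, 310], 'nutS': [407, 297], 'rodB': [442, 107], 'knob': [578, 304], 'knobB': [612, 126]}
w5 {'lug': [253, 307], 'nut': [216, 113], 'lugB': [437, 130], 'rod': [445, 310], 'nutS': [588, 295], 'rodB': [647, 114], 'knob': [735, 300], 'knobB': [777, 137]}
```

```bash
python3 -c "
import cv2,numpy as np
g=np.vstack([np.hstack([cv2.imread(f'pics/w{i}.png') for i in (3,4)]),np.hstack([cv2.imread('pics/w5.png')]*2)]);cv2.imwrite('pics/c3.png',cv2.resize(g,(800,600),interpolation=3))"
```

```text
(no output)
```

View pics/c3.png

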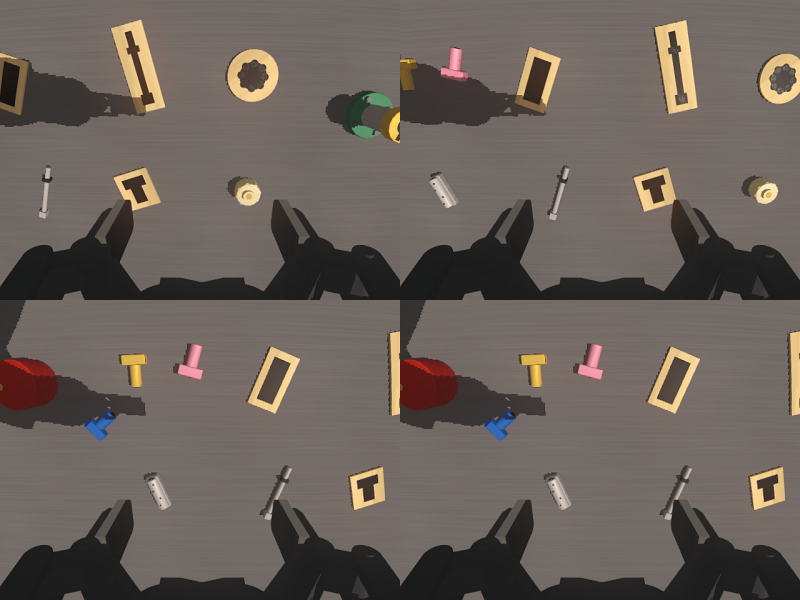

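w3–w5 (half-turned): knob (393,306 in w3), knob board (404,121), rod board (220,107), nut board (216,297), rod (256,310 in w4), lug (253,307 in w5), nut (216,113) and lug board (437,130).

```bash
sed -i "s/    m=cv2.morphologyEx(m,cv2.MORPH_CLOSE,np.ones((3,3)))/    m=cv2.morphologyEx(m,cv2.MORPH_CLOSE,np.ones((9,9) if kind=='rod' else (3,3)))/; s/('steel','brass'/('rod','steel','brass'/" fit.py
python3 -c "
from fit import *
d=np.radians
print('--flipped');
run('lug','steel',[('w4',(69,305)),('w5',(253,307))],[.614,-.279,0,d(20)])
run('nut','brass',[('w5',(216,113))],[.421,-.302,0,d(2)],z=False)
run('lugB','board',[('w5',(437,130))],[.434,-.102,.004,d(-20)],r=70,z=False)
run('lugS','sil',[('w5',(437,130))],[.434,-.102,.004,d(-20)],z=False)
run('rod','rod',[('w4',(256,310))],[.617,-.083,0,d(162)],r=75,z=False)
run('nutS','sil',[('w4',(407,297))],[.600,.078,.004,d(15)],r=60,z=False)
run('nutS','sil',[('w3',(216,297)),('w4',(407,297)),('w5',(588,295))],[.600,.078,.004,d(15)],r=60)
run('rodS','sil',[('w3',(220,107)),('w4',(442,107))],[.440,.105,.004,d(190)],r=80)
run('knob','cream',[('w3',(393,306)),('w4',(578,304))],[.613,.264,0,0],r=35)
run('knobS','sil',[('w3',(404,121)),('w4',(612,126))],[.43,.265,.004,0],r=60)
run('knobB','board',[('w3',(404,121))],[.43,.265,.004,0],r=60,z=False)
print('--unflipped')
run('rod','rod',[('w1',(78,127)),('w2',(297,125))],[.617,-.083,0,d(162)],r=75)
"
```

```text
--flipped
lug fixed z [ 0.6179 -0.2787  0.      0.3405] deg 19.5 err 0.31 [1285, 1079]
   free z [ 0.6185 -0.2805 -0.004   0.3499] deg 20.0 0.289
nut fixed z [ 0.4223 -0.3015  0.      0.0337] deg 1.9 err 0.063 [1324]
lugB fixed z [ 0.4369 -0.1024  0.004  -0.3571] deg -20.5 err 0.023 [4853]
lugS fixed z [ 0.4368 -0.1024  0.004  -0.3573] deg -20.5 err 0.041 [1975]
rod fixed z [ 0.6212 -0.0789  0.      2.8273] deg 162.0 err 0.325 [608]
nutS fixed z [0.6002 0.0782 0.004  0.3153] deg 18.1 err 0.051 [1012]
nutS fixed z [0.6002 0.0781 0.004  0.3183] deg 18.2 err 0.053 [1012, 1012, 876]
   free z [0.6002 0.078  0.0039 0.3171] deg 18.2 0.052
rodS fixed z [0.4445 0.107  0.004  3.3774] deg 193.5 err 0.247 [1611, 1478]
   free z [4.4430e-01 1.0690e-01 2.5000e-03 3.3728e+00] deg 193.2 0.243
knob fixed z [ 0.6139  0.267   0.     -0.1236] deg -7.1 err 0.558 [1125, 955]
   free z [ 0.6166  0.269  -0.0053 -0.0656] deg -3.8 0.532
knobS fixed z [0.4304 0.2658 0.004  0.0051] deg 0.3 err 0.148 [1761, 1476]
   free z [4.305e-01 2.667e-01 2.000e-03 1.000e-04] deg 0.0 0.144
knobB fixed z [0.4304 0.2659 0.004  0.0226] deg 1.3 err 0.016 [5485]
--unflipped
rod fixed z [ 0.6197 -0.0779  0.      2.8317] deg 162.2 err 0.468 [777, 929]
   free z [ 0.6197 -0.0779 -0.      2.8317] deg 162.2 0.468
```

Boards agree across both tool directions within 0.3 mm, so the calibration bias is small. Now the lug at about (0.616, -0.279), yaw 20°.

carry_out --series '[{"travel": [0.912, -0.58, -0.5], "fingers": -1, "delta_rot": [0, 0, 0.7]}, {"travel": [0.912, -0.58, -0.5], "fingers": -1, "delta_rot": [0, 0, 0.7]}, {"travel": [0.912, -0.58, -0.5], "fingers": -1, "delta_rot": [0, 0, 0.7]}, {"travel": [0.912, -0.58, -0.5], "fingers": -1, "delta_rot": [0, 0, 0.7]}, {"travel": [0.912, -0.58, -0.5], "fingers": -1, "delta_rot": [0, 0, 0.7]}]'

```text
clock: 10.78
tcp_pos: [0.6168, -0.2791, 0.1345]
orientation: [0.0, -0.176, 0.984, 0.0]
wrist_force: [-0.4, -0.7, 1.0]
finger_gap: 0.0854
grip_force: 0.0
```

carry_out --series '[{"travel": [0, 0, -1], "fingers": -1, "delta_rot": [0, 0, 0]}, {"travel": [0, 0, -1], "fingers": -1, "delta_rot": [0, 0, 0]}, {"travel": [0, 0, -1], "fingers": -1, "delta_rot": [0, 0, 0]}, {"travel": [0, 0, 0], "fingers": -1, "delta_rot": [0, 0, 0]}]'

```text
clock: 11.28
tcp_pos: [0.6143, -0.2778, 0.0574]
orientation: [-0.002, -0.174, 0.985, 0.002]
wrist_force: [-1.2, -0.4, 0.3]
finger_gap: 0.0853
grip_force: 0.0
```

```bash
python3 -c "
from h import *
c=snap('wrist','w6');s=env.get_state();print(s['clock'],s['tcp_pos'],R.from_quat(np.roll(s['orientation'],-1)).as_matrix()[:,0].round(3))
cv2.imwrite('pics/c4.png',cv2.resize(c['color'][180:480,160:480,::-1],(640,600),interpolation=3));print(proj(c,[[.616,-.279,.02]]))"
```

```text
11.325 [ 0.61531038 -0.27863791  0.05916552] [-0.939 -0.343  0.001]
[[320.03640871 259.706183  ]]
```

View pics/c4.png

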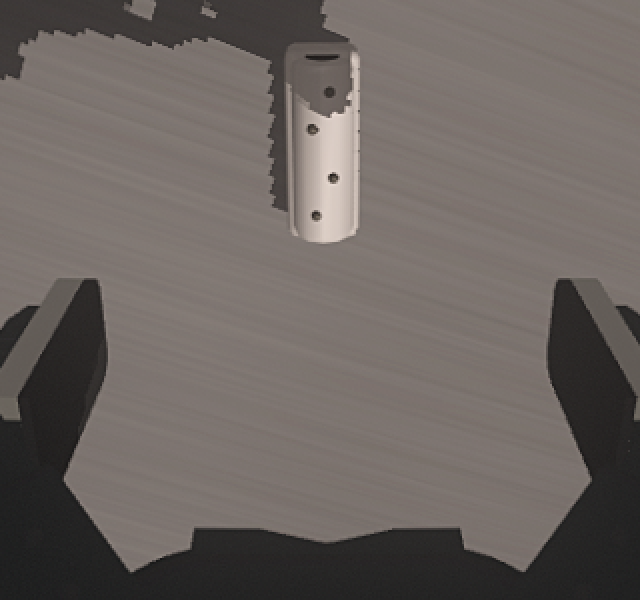

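The view shows the lug (crop 287–359 wide, rows 43–242) centred between the open fingers and parallel to them. I'll check its centre along the length.

```bash
python3 -c "
from h import *
c=load('w6')
def w(u,v,z): return onz(c,[(160+u/2,180+v/2)],z)[0].round(4)
print(w(323,43,0),w(323,43,.011),w(323,241,.022),w(323,236,.011))
a=np.radians(20);ax=np.array([np.cos(a),np.sin(a)])
for p in [w(323,43,0),w(323,43,.011),w(323,241,.022)]: print(p[:2]@ax, p[:2]@[-ax[1],ax[0]])
print(env.get_state()['tcp_pos'][:2]@ax, env.get_state()['tcp_pos'][:2]@[-ax[1],ax[0]])"
```

```text
[ 0.5875 -0.2885  0.    ] [ 0.5852 -0.2893  0.011 ] [ 0.6396 -0.2695  0.022 ] [ 0.6432 -0.2682  0.011 ]
0.4533966033622658 -0.4720381553005649
0.4509616942197977 -0.4720032630675447
0.5088529716283993 -0.4720032449729
0.48290284742715 -0.47228253079759797
```

carry_out --series '[{"travel": [0, 0, -0.75], "fingers": -1, "delta_rot": [0, 0, 0]}, {"travel": [0, 0, -0.75], "fingers": -1, "delta_rot": [0, 0, 0]}, {"travel": [0, 0, -0.73], "fingers": -1, "delta_rot": [0, 0, 0]}, {"travel": [0, 0, 0], "fingers": -0.2, "delta_rot": [0, 0, 0]}, {"travel": [0, 0, 0], "fingers": 1, "delta_rot": [0, 0, 0]}]' --squeeze 40

```text
clock: 11.95
tcp_pos: [0.6163, -0.2803, 0.0048]
orientation: [0.0, -0.174, 0.985, -0.0]
wrist_force: [0.1, 0.6, -0.2]
finger_gap: 0.0516
grip_force: 0.0
```

carry_out --series '[{"travel": [0, 0, 0], "fingers": 1, "delta_rot": [0, 0, 0]}, {"travel": [0, 0, 0], "fingers": 1, "delta_rot": [0, 0, 0]}, {"travel": [0, 0, 0], "fingers": 1, "delta_rot": [0, 0, 0]}, {"travel": [0, 0, 0], "fingers": 1, "delta_rot": [0, 0, 0]}]'

```text
clock: 12.45
tcp_pos: [0.6158, -0.2801, 0.0041]
orientation: [0.0, -0.174, 0.985, 0.0]
wrist_force: [0.0, -0.1, -1.0]
finger_gap: 0.0002
grip_force: 0.0
```

```bash
python3 -c "
from h import *
c=snap('wrist','w7');s=env.get_state();print(s['clock'],s['tcp_pos'],s['finger_gap'],s['grip_force'],s['wrist_force'])
d=snap('scene','s7')
cv2.imwrite('pics/c5.png',np.hstack([cv2.resize(c['color'][180:480,160:480,::-1],(400,375),interpolation=3),cv2.resize(d['color'][260:410,160:320,::-1],(400,375),interpolation=3)]))"
```

```text
12.5 [ 0.61580161 -0.28010333  0.0040252 ] -0.00014119247825634482 0.0 [ 0.60114434 -0.55984558  0.54643709]
```

View pics/c5.png

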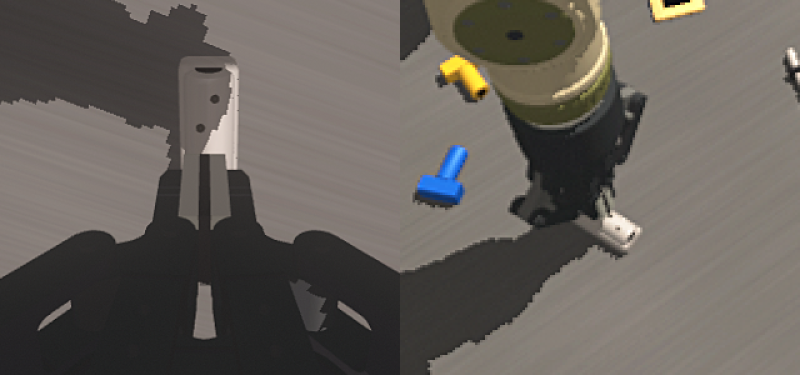

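Fingers are shut (crop left, tips at about (205,155)) while the lug still lies ahead of or under them. I'll check where the tips project and where the lug is.

```bash
python3 -c "
from h import *
c=load('w7');s=env.get_state();t=s['tcp_pos']
print('tcp px',proj(c,[t]), 'seen tip',(160+205*.8,180+155*.8))
def w(u,v,z): return onz(c,[(160+u*.8,180+v*.8)],z)[0].round(4)
print('lug far end',w(209,58,0),w(209,58,.011),'sides',w(180,110,.011),w(239,110,.011), 'tip if above tcp', w(205,155,.022),w(205,155,.035))
cv2.imwrite('pics/x.png',0*c['color'])
"
```

```text
tcp px [[323.34511458 284.83831016]] seen tip (324.0, 304.0)
lug far end [ 0.5881 -0.2882  0.    ] [ 0.5851 -0.2894  0.011 ] sides [ 0.6076 -0.2926  0.011 ] [ 0.6002 -0.272   0.011 ] tip if above tcp [ 0.6166 -0.2795  0.022 ] [ 0.6102 -0.2818  0.035 ]
```

The tips of the shut fingers actually sit about 25–35 mm above the reported TCP (the open-finger pixel spread gives the same), so they closed just above the lug. I'll open partly and feel down for the table with small steps.

carry_out --series '[{"travel": [0, 0, 0], "fingers": 0, "delta_rot": [0, 0, 0]}, {"travel": [0, 0, 0], "fingers": 0, "delta_rot": [0, 0, 0]}, {"travel": [0, 0, 0], "fingers": 0, "delta_rot": [0, 0, 0]}, {"travel": [0, 0, -0.3], "fingers": 0, "delta_rot": [0, 0, 0]}, {"travel": [0, 0, -0.3], "fingers": 0, "delta_rot": [0, 0, 0]}]'

```text
clock: 13.18
tcp_pos: [0.6157, -0.28, -0.0116]
orientation: [-0.0, -0.174, 0.985, 0.0]
wrist_force: [-0.5, -0.3, -0.5]
finger_gap: 0.0425
grip_force: 0.0
```

```bash
python3 -c "
from h import *
c=snap('wrist','w8');s=env.get_state();print(s['clock'],s['tcp_pos'],s['finger_gap'],s['wrist_force'])
d=snap('scene','s8')
cv2.imwrite('pics/c6.png',np.hstack([cv2.resize(c['color'][180:480,160:480,::-1],(400,375),interpolation=3),cv2.resize(d['color'][260:410,160:320,::-1],(400,375),interpolation=3)]))"
```

```text
13.225 [ 0.61486738 -0.27956288 -0.01301286] 0.042628091568726 [-0.66918295  0.30625822 -0.87300749]
```

View pics/c6.png

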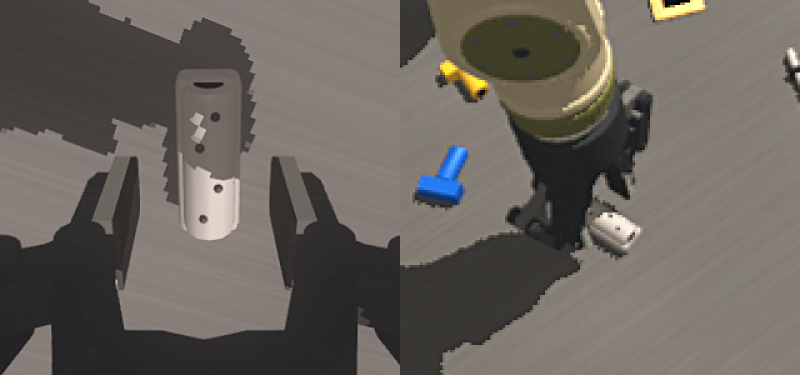

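Fingers straddle the lug. From the pad spread (107 px for 42.6 mm), the tips are about 36 mm behind the TCP and 23 mm above the table. I'll go down on.

carry_out --series '[{"travel": [0, 0, -0.3], "fingers": 0, "delta_rot": [0, 0, 0]}, {"travel": [0, 0, -0.25], "fingers": 0, "delta_rot": [0, 0, 0]}, {"travel": [0, 0, 0], "fingers": 0, "delta_rot": [0, 0, 0]}, {"travel": [0, 0, 0], "fingers": 0, "delta_rot": [0, 0, 0]}]'

```text
clock: 13.78
tcp_pos: [0.6158, -0.2801, -0.0247]
orientation: [0.0, -0.174, 0.985, 0.0]
wrist_force: [-0.7, -0.1, -0.4]
finger_gap: 0.0427
grip_force: 0.0
```

```bash
python3 -c "
from h import *
s=env.get_state();print(s['clock'],s['tcp_pos'],s['finger_gap'],s['wrist_force'])"
```

```text
13.775 [ 0.61582905 -0.28014862 -0.02474488] 0.04268752122454206 [-0.68076495 -0.12069743 -0.40192   ]
```

carry_out --series '[{"travel": [-0.02, 0.06, -0.08], "fingers": 0, "delta_rot": [0, 0, 0]}, {"travel": [0, 0, -0.08], "fingers": 0, "delta_rot": [0, 0, 0]}, {"travel": [0, 0, 0], "fingers": 1, "delta_rot": [0, 0, 0]}, {"travel": [0, 0, 0], "fingers": 1, "delta_rot": [0, 0, 0]}, {"travel": [0, 0, 0], "fingers": 1, "delta_rot": [0, 0, 0]}]'

```text
clock: 14.4
tcp_pos: [0.6153, -0.2787, -0.0287]
orientation: [0.0, -0.174, 0.985, 0.0]
wrist_force: [0.0, -0.3, 0.5]
finger_gap: 0.0209
grip_force: 40.1
```

carry_out --series '[{"travel": [0, 0, 0], "fingers": 1, "delta_rot": [0, 0, 0]}, {"travel": [0, 0, 0], "fingers": 1, "delta_rot": [0, 0, 0]}]'

```text
clock: 14.65
tcp_pos: [0.6153, -0.2786, -0.0287]
orientation: [0.0, -0.174, 0.985, 0.0]
wrist_force: [-0.6, 0.3, 1.3]
finger_gap: 0.0208
grip_force: 40.1
```

carry_out --series '[{"travel": [0, 0, 0.5], "fingers": 1, "delta_rot": [0, 0, 0]}, {"travel": [0, 0, 0.8], "fingers": 1, "delta_rot": [0, 0, 0]}, {"travel": [-0.892, 0.881, 0.7], "fingers": 1, "delta_rot": [0, 0, -0.884]}, {"travel": [-0.892, 0.881, 0], "fingers": 1, "delta_rot": [0, 0, -0.884]}, {"travel": [-0.892, 0.881, 0], "fingers": 1, "delta_rot": [0, 0, -0.884]}]'

```text
clock: 15.28
tcp_pos: [0.548, -0.2121, 0.0223]
orientation: [0.001, -0.04, 0.999, -0.0]
wrist_force: [-0.9, 0.0, -1.3]
finger_gap: 0.0208
grip_force: 40.0
```

carry_out --series '[{"travel": [-0.892, 0.881, 0], "fingers": 1, "delta_rot": [0, 0, -0.884]}, {"travel": [-0.892, 0.881, 0], "fingers": 1, "delta_rot": [0, 0, -0.884]}, {"travel": [-0.892, 0.881, 0], "fingers": 1, "delta_rot": [0, 0, -0.884]}, {"travel": [-0.892, 0.881, 0], "fingers": 1, "delta_rot": [0, 0, -0.884]}, {"travel": [-0.892, 0.881, 0], "fingers": 1, "delta_rot": [0, 0, -0.884]}]'

```text
clock: 15.9
tcp_pos: [0.4364, -0.1019, 0.022]
orientation: [0.0, 0.18, 0.984, -0.0]
wrist_force: [-0.1, 0.6, -0.7]
finger_gap: 0.0204
grip_force: 40.0
```

carry_out --series '[{"travel": [0, 0, 0], "fingers": 1, "delta_rot": [0, 0, 0]}, {"travel": [0, 0, 0], "fingers": 1, "delta_rot": [0, 0, 0]}]'

```text
clock: 16.15
tcp_pos: [0.4381, -0.103, 0.0221]
orientation: [0.001, 0.178, 0.984, -0.0]
wrist_force: [-0.2, 0.4, -1.3]
finger_gap: 0.0205
grip_force: 40.0
```

```bash
python3 -c "
from h import *
c=snap('wrist','w9');s=env.get_state();x=R.from_quat(np.roll(s['orientation'],-1)).as_matrix()
print(s['clock'],s['tcp_pos'],np.degrees(np.arctan2(x[1,0],x[0,0])),x[:,2].round(3),s['wrist_force'])
cv2.imwrite('pics/c7.png',cv2.resize(c['color'][80:480,120:520,::-1],(600,600),interpolation=3))"
```

```text
16.2 [ 0.43828544 -0.10321641  0.02197101] 159.50606244786647 [ 0.002 -0.001 -1.   ] [-0.27884959  0.83732575 -1.0094017 ]
```

View pics/c7.png

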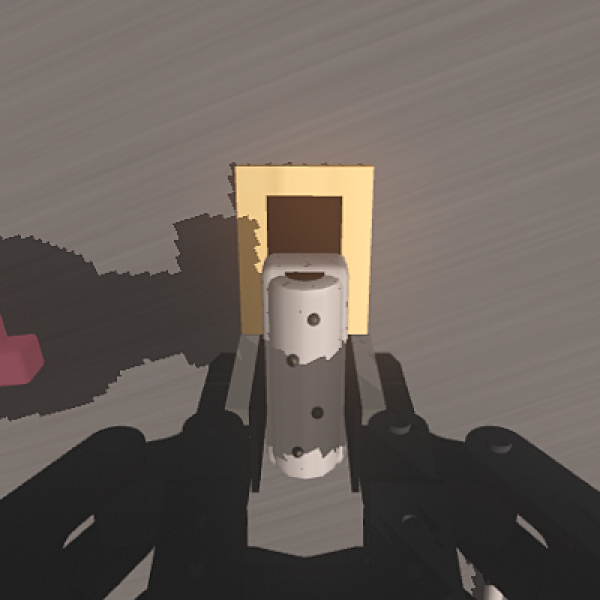

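The lug is held square, with its near end at crop (306,255) and the board beneath parallel to it. Checking the offset along the length.

```bash
python3 -c "
from h import *
c=load('w9');a=np.radians(159.5);ax=np.array([np.cos(a),np.sin(a)]);n=np.array([-ax[1],ax[0]])
s=env.get_state();t=s['tcp_pos'];print(t)
W=lambda u,v,z: onz(c,[(120+u/1.5,80+v/1.5)],z)[0]
for q in [(306,254,.0507),(306,254,.0607),(306,477,.0707),(306,470,.0607)]:
    p=W(*q);print(q,(p[:2]-t[:2])@ax,(p[:2]-t[:2])@n)
b=np.array([.4369,-.1024]);print('to go',b-t[:2],'along',(b-t[:2])@ax)
for q in [(306,165,.004),(238,250,.004),(374,250,.004)]: print((W(*q)[:2]-b)@ax,(W(*q)[:2]-b)@n)"
```

```text
[ 0.43828544 -0.10321641  0.02197101]
(306, 254, 0.0507) 0.029626374404744735 -0.001070383209046441
(306, 254, 0.0607) 0.03327623808623473 -0.0010491724225747331
(306, 477, 0.0707) -0.026624481301863706 -0.0010991236552880257
(306, 470, 0.0607) -0.032728134273794805 -0.0011229570142861946
to go [-0.00138544  0.00081641] along 0.001583610403149446
0.042481833214085545 -0.000857196449813134
0.012468589109437364 0.022833139606646572
0.012490309080247971 -0.024610602648243662
```

carry_out --series '[{"travel": [-0.056, 0.032, -0.6], "fingers": 1, "delta_rot": [0, 0, 0]}, {"travel": [0, 0, -0.6], "fingers": 1, "delta_rot": [0, 0, 0]}, {"travel": [0, 0, -0.4], "fingers": 1, "delta_rot": [0, 0, 0]}, {"travel": [0, 0, 0], "fingers": 1, "delta_rot": [0, 0, 0]}, {"travel": [0, 0, 0], "fingers": 1, "delta_rot": [0, 0, 0]}]'

```text
clock: 16.82
tcp_pos: [0.436, -0.1019, -0.0185]
orientation: [0.0, 0.178, 0.984, -0.0]
wrist_force: [-0.3, 0.2, -1.6]
finger_gap: 0.0211
grip_force: 40.0
```

```bash
python3 -c "
from h import *
s=env.get_state();print(s['clock'],s['tcp_pos'],s['finger_gap'],s['wrist_force'])"
```

```text
16.825 [ 0.43595882 -0.10194512 -0.01846613] 0.021070369892705453 [-0.27434093  0.15437611 -1.59214966]
```

carry_out --series '[{"travel": [0.036, -0.018, -0.12], "fingers": 1, "delta_rot": [0, 0, 0]}, {"travel": [0, 0, -0.1], "fingers": 1, "delta_rot": [0, 0, 0]}, {"travel": [0, 0, 0], "fingers": 1, "delta_rot": [0, 0, 0]}, {"travel": [0, 0, 0], "fingers": 1, "delta_rot": [0, 0, 0]}]'

```text
clock: 17.32
tcp_pos: [0.4363, -0.102, -0.0242]
orientation: [0.0, 0.178, 0.984, 0.0]
wrist_force: [-0.3, -0.2, -2.0]
finger_gap: 0.0212
grip_force: 40.0
```

```bash
python3 -c "
from h import *
s=env.get_state();print(s['clock'],s['tcp_pos'],s['finger_gap'],s['wrist_force'])"
```

```text
17.325 [ 0.43634805 -0.1020025  -0.02423894] 0.02123517944069618 [-0.31278288 -0.1518817  -2.03965889]
```

carry_out --series '[{"travel": [0.02, -0.016, -0.02], "fingers": 1, "delta_rot": [0, 0, 0]}, {"travel": [0, 0, 0], "fingers": 1, "delta_rot": [0, 0, 0]}, {"travel": [0, 0, 0], "fingers": 0.3, "delta_rot": [0, 0, 0]}, {"travel": [0, 0, 0], "fingers": 0, "delta_rot": [0, 0, 0]}, {"travel": [0, 0, 0], "fingers": 0, "delta_rot": [0, 0, 0]}]'

```text
clock: 17.95
tcp_pos: [0.437, -0.1025, -0.0247]
orientation: [0.0, 0.178, 0.984, 0.0]
wrist_force: [-0.7, -0.9, -0.7]
finger_gap: 0.0426
grip_force: 0.0
```

carry_out --series '[{"travel": [0, 0, 0.5], "fingers": 0, "delta_rot": [0, 0, 0]}, {"travel": [0, 0, 1], "fingers": 0, "delta_rot": [0, 0, 0]}, {"travel": [0, 0, 1], "fingers": 0, "delta_rot": [0, 0, 0]}, {"travel": [-0.03, -1, 1], "fingers": 0, "delta_rot": [0, 0, 0.49]}, {"travel": [-0.03, -1, 0], "fingers": 0, "delta_rot": [0, 0, 0.49]}]'

```text
clock: 18.58
tcp_pos: [0.4373, -0.1538, 0.0658]
orientation: [0.002, 0.128, 0.992, -0.001]
wrist_force: [-0.8, 0.5, -0.4]
finger_gap: 0.0428
grip_force: 0.0
```

carry_out --series '[{"travel": [-0.03, -1, 0], "fingers": 0, "delta_rot": [0, 0, 0.49]}, {"travel": [-0.03, -1, 0], "fingers": 0, "delta_rot": [0, 0, 0.49]}, {"travel": [-0.03, -1, 0], "fingers": 0, "delta_rot": [0, 0, 0.49]}, {"travel": [-0.03, -1, 0], "fingers": 0, "delta_rot": [0, 0, 0.49]}, {"travel": [-0.03, -1, 0], "fingers": 0, "delta_rot": [0, 0, 0.49]}]'

```text
clock: 19.2
tcp_pos: [0.4317, -0.2784, 0.0637]
orientation: [0.0, 0.007, 1.0, -0.0]
wrist_force: [-0.2, -0.9, -0.1]
finger_gap: 0.0429
grip_force: 0.0
```

carry_out --series '[{"travel": [-0.03, -0.95, -0.5], "fingers": 0, "delta_rot": [0, 0, 0.48]}, {"travel": [0, 0, -0.5], "fingers": 0, "delta_rot": [0, 0, 0]}, {"travel": [0, 0, 0], "fingers": 0, "delta_rot": [0, 0, 0]}, {"travel": [0, 0, 0], "fingers": 0, "delta_rot": [0, 0, 0]}]'

```text
clock: 19.7
tcp_pos: [0.4308, -0.3002, 0.038]
orientation: [-0.0, -0.017, 1.0, 0.0]
wrist_force: [-0.2, -0.3, 0.6]
finger_gap: 0.0425
grip_force: 0.0
```

```bash
cat > st.py <<'E'
from fit import *
def st():
    s=env.get_state();x=R.from_quat(np.roll(s['orientation'],-1)).as_matrix()
    print(round(s['clock'],2),s['tcp_pos'].round(4),'psi',np.degrees(np.arctan2(x[1,0],x[0,0])).round(2),s['wrist_force'].round(1),'gap',round(s['finger_gap'],4))
E
python3 -c "
from st import *
st();c=snap('wrist','w10')
u=proj(c,[[.437,-.102,.015]])[0];print('lug px',u);v=proj(c,[[.4223,-.3015,.008]])[0];print('nut px',v)
try: run('nut','brass',[('w10',v)],[.4223,-.3015,0,.03],z=False,r=70)
except Exception as e: print(e)
try: run('lugB','board',[('w10',u)],[.4369,-.1024,.004,-.357],z=False,r=70); run('lug','steel',[('w10',u)],[.4369,-.1024,.004,-.357],z=False,r=70)
except Exception as e: print(e)
cv2.imwrite('pics/c8.png',c['color'][...,::-1])
"
```

```text
19.7 [ 0.4308 -0.3002  0.038 ] psi -178.08 [-0.2 -0.3  0.6] gap 0.0425
lug px [656.97822414 285.71251767]
nut px [320.8765112 248.1561481]
nut fixed z [ 0.4224 -0.3014  0.      0.035 ] deg 2.0 err 0.071 [3341]
lugB fixed z [ 0.4569 -0.1096  0.004  -0.3284] deg -18.8 err 4.165 [1524]
lug fixed z [ 0.6406 -0.1757  0.004  -0.3024] deg -17.3 err 9.0 [105]
```

View pics/c8.png

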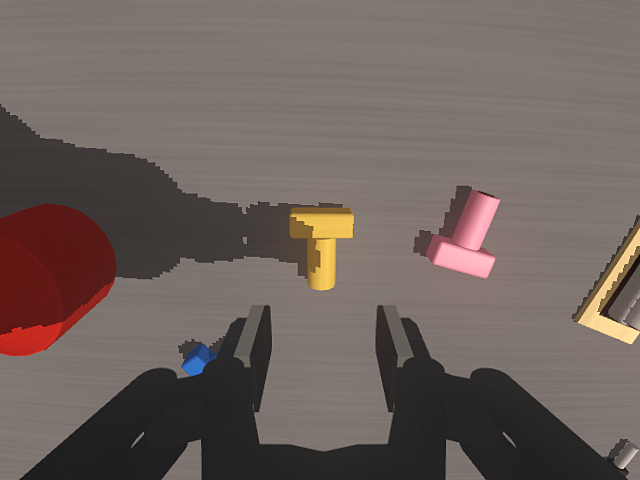

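The nut is at (321,247) between the fingers, crossbar toward the robot. Pink decoy at (465,235), clear.

carry_out --series '[{"travel": [-0.016, -0.036, -0.9], "fingers": 0, "delta_rot": [0, 0, 0]}, {"travel": [0, 0, -0.9], "fingers": 0, "delta_rot": [0, 0, 0]}, {"travel": [0, 0, -0.6], "fingers": 0, "delta_rot": [0, 0, 0]}, {"travel": [0, 0, -0.2], "fingers": 0, "delta_rot": [0, 0, 0]}, {"travel": [0, 0, 0], "fingers": 0, "delta_rot": [0, 0, 0]}]'

```text
clock: 20.38
tcp_pos: [0.4306, -0.302, -0.0271]
orientation: [0.0, -0.017, 1.0, 0.0]
wrist_force: [0.0, 0.4, -0.3]
finger_gap: 0.0425
grip_force: 0.0
```

```bash
python3 -c "
from st import *
st()"
```

```text
20.38 [ 0.4306 -0.302  -0.0271] psi -178.1 [ 0.   0.4 -0.3] gap 0.0425
```

carry_out --series '[{"travel": [0, 0.03, -0.12], "fingers": 0, "delta_rot": [0, 0, 0]}, {"travel": [0, 0, 0], "fingers": 0.4, "delta_rot": [0, 0, 0]}, {"travel": [0, 0, 0], "fingers": 1, "delta_rot": [0, 0, 0]}, {"travel": [0, 0, 0], "fingers": 1, "delta_rot": [0, 0, 0]}, {"travel": [0, 0, 0], "fingers": 1, "delta_rot": [0, 0, 0]}]' --squeeze 30

```text
clock: 21.0
tcp_pos: [0.4307, -0.3016, -0.0299]
orientation: [0.0, -0.016, 1.0, -0.0]
wrist_force: [-0.5, 0.5, 4.8]
finger_gap: 0.0145
grip_force: 30.6
```

carry_out --series '[{"travel": [0, 0, 0], "fingers": 1, "delta_rot": [0, 0, 0]}, {"travel": [0, 0, 0], "fingers": 1, "delta_rot": [0, 0, 0]}]'

```text
clock: 21.25
tcp_pos: [0.4307, -0.3016, -0.0299]
orientation: [0.0, -0.016, 1.0, -0.0]
wrist_force: [-0.6, 1.2, 5.6]
finger_gap: 0.0142
grip_force: 30.8
```

```bash
python3 -c "
from st import *
st()"
```

```text
21.25 [ 0.4307 -0.3016 -0.0299] psi -178.11 [-0.6  1.2  5.6] gap 0.0142
```

carry_out --series '[{"travel": [0, 0, 0.5], "fingers": 1, "delta_rot": [0, 0, 0]}, {"travel": [0, 0, 1], "fingers": 1, "delta_rot": [0, 0, 0]}, {"travel": [0, 0, 1], "fingers": 1, "delta_rot": [0, 0, 0]}, {"travel": [0.479, 0.968, 0], "fingers": 1, "delta_rot": [0, 0, 0.177]}, {"travel": [0.479, 0.968, 0], "fingers": 1, "delta_rot": [0, 0, 0.177]}]'

```text
clock: 21.88
tcp_pos: [0.4549, -0.253, 0.0332]
orientation: [0.0, -0.034, 0.999, -0.0]
wrist_force: [-0.2, 0.7, -0.9]
finger_gap: 0.0144
grip_force: 30.4
```

carry_out --series '[{"travel": [0.479, 0.968, 0], "fingers": 1, "delta_rot": [0, 0, 0.177]}, {"travel": [0.479, 0.968, 0], "fingers": 1, "delta_rot": [0, 0, 0.177]}, {"travel": [0.479, 0.968, 0], "fingers": 1, "delta_rot": [0, 0, 0.177]}, {"travel": [0.479, 0.968, 0], "fingers": 1, "delta_rot": [0, 0, 0.177]}, {"travel": [0.479, 0.968, 0], "fingers": 1, "delta_rot": [0, 0, 0.177]}]'

```text
clock: 22.5
tcp_pos: [0.5146, -0.1311, 0.0326]
orientation: [0.0, -0.079, 0.997, 0.0]
wrist_force: [-0.5, -0.1, -0.7]
finger_gap: 0.0146
grip_force: 30.4
```

carry_out --series '[{"travel": [0.479, 0.968, 0], "fingers": 1, "delta_rot": [0, 0, 0.177]}, {"travel": [0.479, 0.968, 0], "fingers": 1, "delta_rot": [0, 0, 0.177]}, {"travel": [0.479, 0.968, 0], "fingers": 1, "delta_rot": [0, 0, 0.177]}, {"travel": [0.479, 0.968, 0], "fingers": 1, "delta_rot": [0, 0, 0.177]}, {"travel": [0.479, 0.968, 0], "fingers": 1, "delta_rot": [0, 0, 0.177]}]'

```text
clock: 23.12
tcp_pos: [0.5745, -0.0101, 0.0326]
orientation: [-0.0, -0.123, 0.992, 0.0]
wrist_force: [0.2, -0.6, -0.6]
finger_gap: 0.0144
grip_force: 30.4
```

carry_out --series '[{"travel": [0.479, 0.968, 0], "fingers": 1, "delta_rot": [0, 0, 0.177]}, {"travel": [0.479, 0.968, 0], "fingers": 1, "delta_rot": [0, 0, 0.177]}, {"travel": [0.479, 0.968, 0], "fingers": 1, "delta_rot": [0, 0, 0.177]}, {"travel": [0.479, 0.968, 0], "fingers": 1, "delta_rot": [0, 0, 0.177]}, {"travel": [0, 0, 0], "fingers": 1, "delta_rot": [0, 0, 0]}]'

```text
clock: 23.75
tcp_pos: [0.6226, 0.0873, 0.0324]
orientation: [0.0, -0.159, 0.987, 0.0]
wrist_force: [-0.2, -1.2, -1.9]
finger_gap: 0.0143
grip_force: 30.4
```

carry_out --series '[{"travel": [0, 0, 0], "fingers": 1, "delta_rot": [0, 0, 0]}]'

```text
clock: 23.88
tcp_pos: [0.6215, 0.0855, 0.0322]
orientation: [-0.0, -0.157, 0.988, -0.0]
wrist_force: [0.8, -0.4, -0.6]
finger_gap: 0.0143
grip_force: 30.4
```

```bash
python3 -c "
from st import *
st();c=snap('wrist','w11')
v=proj(c,[[.61445,.08278,.07]])[0];print('nut px',v)
run('nut','brass',[('w11',v)],[.61445,.0828,.065,np.radians(18.2)],r=80)
cv2.imwrite('pics/c9.png',c['color'][...,::-1])
"
```

```text
23.88 [0.6215 0.0855 0.0322] psi -161.89 [ 0.8 -0.4 -0.6] gap 0.0143
nut px [322.18871581 308.22573326]
nut fixed z [0.6116 0.0818 0.065  0.3149] deg 18.0 err 0.135 [6972]
   free z [0.6156 0.0835 0.058  0.3112] deg 17.8 0.068
```

View pics/c9.png

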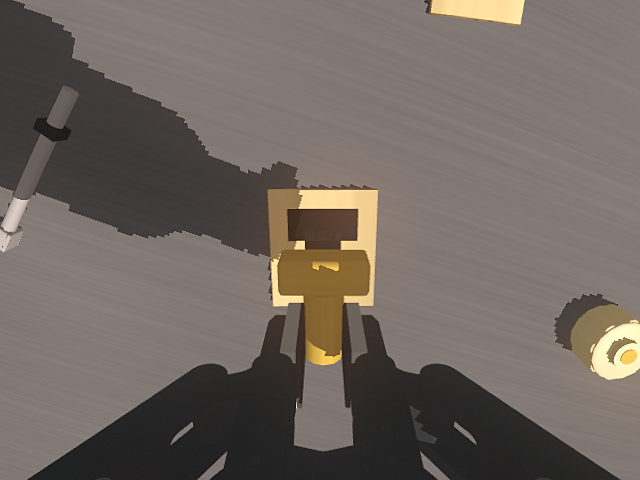

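The nut is held straight with its crossbar over the drawn crossbar side, at the expected offset. Lowering.

carry_out --series '[{"travel": [0.03, 0, -0.8], "fingers": 1, "delta_rot": [0, 0, 0]}, {"travel": [0, 0, -0.8], "fingers": 1, "delta_rot": [0, 0, 0]}, {"travel": [0, 0, -0.4], "fingers": 1, "delta_rot": [0, 0, 0]}, {"travel": [0, 0, 0], "fingers": 1, "delta_rot": [0, 0, 0]}, {"travel": [0, 0, 0], "fingers": 1, "delta_rot": [0, 0, 0]}]'

```text
clock: 24.55
tcp_pos: [0.6234, 0.0856, -0.017]
orientation: [0.001, -0.157, 0.988, -0.0]
wrist_force: [0.6, -0.5, 0.4]
finger_gap: 0.0147
grip_force: 30.4
```

```bash
python3 -c "
from st import *
st()"
```

```text
24.55 [ 0.6234  0.0856 -0.017 ] psi -161.9 [ 0.6 -0.5  0.4] gap 0.0147
```

carry_out --series '[{"travel": [-0.04, -0.01, -0.2], "fingers": 1, "delta_rot": [0, 0, 0]}, {"travel": [0, 0, -0.12], "fingers": 1, "delta_rot": [0, 0, 0]}, {"travel": [0, 0, 0], "fingers": 1, "delta_rot": [0, 0, 0]}, {"travel": [0, 0, 0], "fingers": 1, "delta_rot": [0, 0, 0]}]'

```text
clock: 25.05
tcp_pos: [0.6218, 0.0857, -0.0257]
orientation: [0.0, -0.158, 0.988, 0.0]
wrist_force: [0.7, 0.2, -0.2]
finger_gap: 0.0143
grip_force: 30.4
```

```bash
python3 -c "
from st import *
st()"
```

```text
25.05 [ 0.6218  0.0857 -0.0257] psi -161.88 [ 0.7  0.2 -0.2] gap 0.0143
```

carry_out --series '[{"travel": [0, 0, 0], "fingers": 0.3, "delta_rot": [0, 0, 0]}, {"travel": [0, 0, 0], "fingers": 0, "delta_rot": [0, 0, 0]}, {"travel": [0, 0, 0], "fingers": 0, "delta_rot": [0, 0, 0]}, {"travel": [0, 0, 0.5], "fingers": 0, "delta_rot": [0, 0, 0]}, {"travel": [0, 0, 1], "fingers": 0, "delta_rot": [0, 0, 0]}]'

```text
clock: 25.68
tcp_pos: [0.6209, 0.0856, 0.0117]
orientation: [-0.001, -0.157, 0.988, 0.0]
wrist_force: [0.9, 0.5, -0.2]
finger_gap: 0.0429
grip_force: 0.0
```

carry_out --series '[{"travel": [0, 0, 1], "fingers": 0, "delta_rot": [0, 0, 0]}, {"travel": [0, 0, 1], "fingers": 0, "delta_rot": [0, 0, 0]}, {"travel": [0.03, -0.95, 0], "fingers": 0, "delta_rot": [0, 0, -0.9]}, {"travel": [0.03, -0.95, 0], "fingers": 0, "delta_rot": [0, 0, -0.9]}, {"travel": [0.03, -0.95, 0], "fingers": 0, "delta_rot": [0, 0, -0.9]}]'

```text
clock: 26.3
tcp_pos: [0.6245, 0.0137, 0.063]
orientation: [0.001, -0.022, 1.0, -0.0]
wrist_force: [0.3, -1.3, -0.3]
finger_gap: 0.0429
grip_force: 0.0
```

carry_out --series '[{"travel": [0.03, -0.95, 0], "fingers": 0, "delta_rot": [0, 0, -0.9]}, {"travel": [0.03, -0.95, 0], "fingers": 0, "delta_rot": [0, 0, -0.9]}, {"travel": [0.03, -0.95, 0], "fingers": 0, "delta_rot": [0, 0, -0.9]}, {"travel": [0.03, -0.95, 0], "fingers": 0, "delta_rot": [0, 0, -0.9]}, {"travel": [0, 0, 0], "fingers": 0, "delta_rot": [0, 0, 0]}]'

```text
clock: 26.92
tcp_pos: [0.6275, -0.0823, 0.0627]
orientation: [0.001, 0.157, 0.988, -0.0]
wrist_force: [-0.4, -0.3, -0.1]
finger_gap: 0.0422
grip_force: 0.0
```

carry_out --series '[{"travel": [0, 0, 0], "fingers": 0, "delta_rot": [0, 0, 0]}]'

```text
clock: 27.05
tcp_pos: [0.6271, -0.0803, 0.0623]
orientation: [0.0, 0.156, 0.988, 0.0]
wrist_force: [-0.4, -0.5, 0.2]
finger_gap: 0.0428
grip_force: 0.0
```

```bash
python3 -c "
from st import *
st();c=snap('wrist','w12')
o=[]
v=proj(c,[[.620,-.0783,.006]])[0];print('rod px',v)
run('rod','rod',[('w12',v)],[.620,-.0783,0,np.radians(162)],r=110,z=False)
print('ends',proj(c,[[.62+.05*.951,-.0783-.05*.309,.006],[.62-.05*.951,-.0783+.05*.309,.006]]))
# rod board masks
for t,uv in (('w3',(220,107)),('w4',(442,107))):
    q=load(t);m=seg('sil',q,uv,80);im=q['color'][...,::-1].copy();im=cv2.resize(im,None,fx=4,fy=4,interpolation=3)
    cs,_=cv2.findContours(cv2.resize(m,None,fx=4,fy=4,interpolation=0),0,2);cv2.drawContours(im,cs,-1,(0,255,0),1)
    x,y=uv;o.append(cv2.resize(im[max(0,y*4-320):y*4+320,max(0,x*4-200):x*4+200],(340,600)))
b=cv2.resize(c['color'][...,::-1],(120,90))
cv2.imwrite('pics/c10.png',np.hstack(o))
cv2.imwrite('pics/c10b.png',c['color'][...,::-1])
"
```

```text
27.05 [ 0.6271 -0.0803  0.0623] psi 162.07 [-0.4 -0.5  0.2] gap 0.0428
rod px [321.81075411 235.72133239]
rod fixed z [ 0.6219 -0.0795  0.      2.8304] deg 162.2 err 0.646 [1792]
ends [[321.81643272 307.5987237 ]
 [321.81219682 153.81636221]]
```

View pics/c10.png

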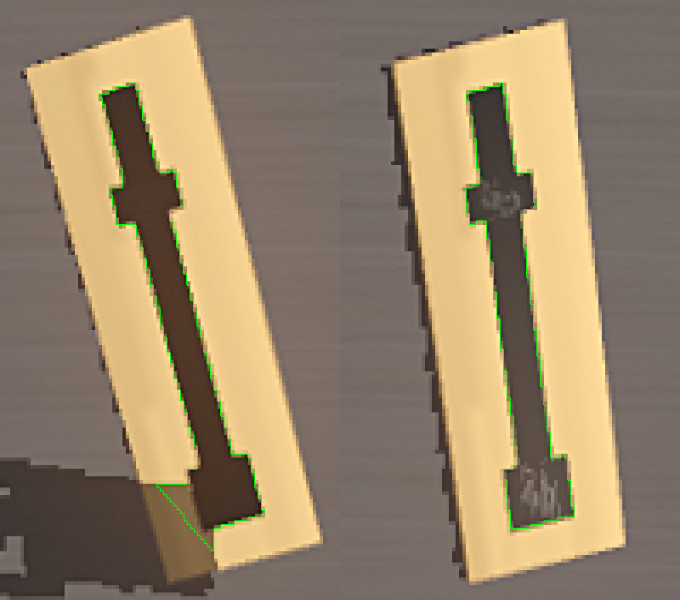

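The w4 outline of the rod board's silhouette is clean (head patch at the far-from-robot end, washer patch toward the robot). The w3 mask is spoilt by a shadow, so I'll refit with w4 only and profile the rod along its axis in w12.

```bash
python3 -c "
from st import *
M['rodS']=[rect(-.027,-.011,-.008,.008),rect(-.027,.077,-.005,.005),rect(.047,.057,-.008,.008)]
M['rodB']=[rect(-.037,.087,-.022,.022)]
d=np.radians
run('rodS','sil',[('w4',(442,107))],[.4445,.107,.004,d(193.4)],r=80,z=False)
run('rodB','board',[('w4',(442,107))],[.4445,.107,.004,d(193.4)],r=90,z=False)
# rectified profile of rod at z=.006 in w12, along rod x
for t in ('w12','w2','w4'):
    c=load(t);V=c['color'].max(2).astype(np.float32);a=d(162.1);ax=np.array([np.cos(a),np.sin(a)]);n=np.array([-ax[1],ax[0]])
    xs=np.arange(-60,61,1)/1e3;ys=np.arange(-12,13,1)/1e3
    for z in ((.006,)):
        P=np.array([[*(np.array([.6205,-.0784])+x*ax+y*n),z] for x in xs for y in ys])
        I=cv2.remap(V,proj(c,P).astype(np.float32).reshape(len(xs),len(ys),2),None,1).astype(int)
    print(t)
    for i in list(range(2,26))+list(range(78,118)):
        if i%2==0: print(int(xs[i]*1e3),' '.join('%3d'%v for v in I[i][2:-2:2]))
"
```

```text
rodS fixed z [0.4443 0.107  0.004  3.3726] deg 193.2 err 0.1 [1478]
rodB fixed z [0.4444 0.1071 0.004  3.3702] deg 193.1 err 0.024 [7080]
w12
-58 124 125 127 125 125 124 125 126 125 125 124
-56 126 125 124 125 126 126 126 126 124 124 126
-54 126 126 127 127 125 124 125 126 127 127 127
-52 127 126 121 142 141 141 140 141 132 127 127
-50 127 128 115 175 200 201 202 199 178 128 126
-48 129 128 114 201 201 199 199 195 182 125 127
-46 128 127 113 201 198 202 196 196 182  79  63
-44 128 127 114 201 202 198 194 200 182  67  69
-42 126 127 115 181 200 196 200 197 184  67  69
-40 127 127 127 135 160 154 161 159 147  67  70
-38 130 127 124 102 214 213 183 111  99  68  68
-36 126 128 127  95 209 209 181 114  97  67  64
18 126 125 126 121 207 220 182 122  68  64 122
20 127 126 127 118 207 221 182 121  68 122 123
22 126 124 123 119 208 222 182 123  68  85 126
24 125 125 124  68  75  86  67  66  64  66 122
26 122 123 126  64  65  65  64  64  65  68 117
28 126 125 125  64  65  65  64  65  64  71  69
30 123 120 123  50  53  97  84  57  48  70  69
32 123 125 128  77 213 226 182 125  57  64  59
34 127
[... 2895 characters left out ...]
15 116 118  45  41  41  41  46  48  60 109
30 116 115 109  44 115 208 182  95  39  61  60
32 112 113 113  17 202 200 175 117  42  63  61
34 114 116 121  89 197 199 174 118  52  56  76
36 117 116 114 105 196 199 174 116  58 117 117
38 114 113 113 110 195 200 174 119  59  62 117
40 114 115 115 106 196 199 175 119  61  60 117
42 115 115 116 114 195 199 175 119  58  58 101
44 117 116 116 108 197 199 175 117  60  76 118
46 118 116 115 117 194 199 175 118  60  54 117
48 116 116 116 105 199 207 177 122  61  55 116
50 117 115 115 114 129 103  92 108  62 105 117
52 114 115 116 117 106  94  83  72  54  89 119
54 117 116 115 116 115 119  93 120 120 117 115
56 116 116 117 117 118 118 117 116 115 115 115
```

carry_out --series '[{"travel": [0, -0.044, -1], "fingers": 0, "delta_rot": [0, 0, 0]}, {"travel": [0, 0, -1], "fingers": 0, "delta_rot": [0, 0, 0]}, {"travel": [0, 0, -0.9], "fingers": 0, "delta_rot": [0, 0, 0]}, {"travel": [0, 0, -0.5], "fingers": 0, "delta_rot": [0, 0, 0]}, {"travel": [0, 0, 0], "fingers": 0, "delta_rot": [0, 0, 0]}]'

```text
clock: 27.72
tcp_pos: [0.6263, -0.0809, -0.0241]
orientation: [-0.001, 0.156, 0.988, 0.0]
wrist_force: [0.1, -0.2, -0.2]
finger_gap: 0.0426
grip_force: 0.0
```

carry_out --series '[{"travel": [0, 0, 0], "fingers": 0, "delta_rot": [0, 0, 0]}]'

```text
clock: 27.85
tcp_pos: [0.6278, -0.0817, -0.0223]
orientation: [0.001, 0.156, 0.988, -0.0]
wrist_force: [-0.4, -0.6, -0.0]
finger_gap: 0.0426
grip_force: 0.0
```

carry_out --series '[{"travel": [-0.02, 0.01, -0.25], "fingers": 0, "delta_rot": [0, 0, 0]}, {"travel": [0, 0, 0], "fingers": 0.5, "delta_rot": [0, 0, 0]}, {"travel": [0, 0, 0], "fingers": 1, "delta_rot": [0, 0, 0]}, {"travel": [0, 0, 0], "fingers": 1, "delta_rot": [0, 0, 0]}, {"travel": [0, 0, 0], "fingers": 1, "delta_rot": [0, 0, 0]}]' --squeeze 40

```text
clock: 28.48
tcp_pos: [0.6267, -0.0816, -0.0292]
orientation: [0.0, 0.156, 0.988, 0.0]
wrist_force: [-0.8, 1.2, 2.5]
finger_gap: 0.0055
grip_force: 39.1
```

carry_out --series '[{"travel": [0, 0, 0], "fingers": 1, "delta_rot": [0, 0, 0]}, {"travel": [0, 0, 0], "fingers": 1, "delta_rot": [0, 0, 0]}]'

```text
clock: 28.72
tcp_pos: [0.6267, -0.0816, -0.0293]
orientation: [0.0, 0.156, 0.988, -0.0]
wrist_force: [-1.2, -0.9, 3.1]
finger_gap: 0.0058
grip_force: 39.2
```

```bash
python3 -c "
from st import *
st()"
```

```text
28.73 [ 0.6267 -0.0816 -0.0293] psi 162.02 [-1.2 -0.9  3.1] gap 0.0058
```

carry_out --series '[{"travel": [0, 0, 0.5], "fingers": 1, "delta_rot": [0, 0, 0]}, {"travel": [0, 0, 1], "fingers": 1, "delta_rot": [0, 0, 0]}, {"travel": [0, 0, 1], "fingers": 1, "delta_rot": [0, 0, 0]}, {"travel": [-0.997, 0.923, 0], "fingers": 1, "delta_rot": [0, 0, 0.679]}, {"travel": [-0.997, 0.923, 0], "fingers": 1, "delta_rot": [0, 0, 0.679]}]'

```text
clock: 29.35
tcp_pos: [0.5768, -0.0351, 0.0339]
orientation: [0.001, 0.088, 0.996, 0.0]
wrist_force: [-0.3, 0.5, -1.4]
finger_gap: 0.0056
grip_force: 39.2
```

carry_out --series '[{"travel": [-0.997, 0.923, 0], "fingers": 1, "delta_rot": [0, 0, 0.679]}, {"travel": [-0.997, 0.923, 0], "fingers": 1, "delta_rot": [0, 0, 0.679]}, {"travel": [-0.997, 0.923, 0], "fingers": 1, "delta_rot": [0, 0, 0.679]}, {"travel": [-0.997, 0.923, 0], "fingers": 1, "delta_rot": [0, 0, 0.679]}, {"travel": [-0.997, 0.923, 0], "fingers": 1, "delta_rot": [0, 0, 0.679]}]'

```text
clock: 29.98
tcp_pos: [0.4516, 0.0807, 0.0336]
orientation: [0.0, -0.082, 0.997, 0.0]
wrist_force: [0.6, 0.6, -0.4]
finger_gap: 0.0059
grip_force: 39.2
```

carry_out --series '[{"travel": [-0.997, 0.923, 0], "fingers": 1, "delta_rot": [0, 0, 0.679]}, {"travel": [0, 0, 0], "fingers": 1, "delta_rot": [0, 0, 0]}, {"travel": [0, 0, 0], "fingers": 1, "delta_rot": [0, 0, 0]}]'

```text
clock: 30.35
tcp_pos: [0.4283, 0.103, 0.0336]
orientation: [0.001, -0.114, 0.993, -0.0]
wrist_force: [0.1, 0.7, -0.5]
finger_gap: 0.0057
grip_force: 39.2
```

```bash
python3 -c "
from st import *
st();c=snap('wrist','w13');t=env.get_state()['tcp_pos']
V=c['color'].max(2).astype(np.float32);a=np.radians(193.15);ax=np.array([np.cos(a),np.sin(a)]);n=np.array([-ax[1],ax[0]])
o=t[:2]+.0076*ax; z=t[2]+.0293+.006
xs=np.arange(-58,61,2)/1e3;ys=np.arange(-12,13,2)/1e3
P=np.array([[*(o+x*ax+y*n),z] for x in xs for y in ys])
I=cv2.remap(V,proj(c,P).astype(np.float32).reshape(len(xs),len(ys),2),None,1).astype(int)
for i in range(len(xs)):
    if xs[i]>.01: print(int(xs[i]*1e3),' '.join('%3d'%v for v in I[i]))
"
```

```text
30.35 [0.4283 0.103  0.0336] psi -166.87 [ 0.1  0.7 -0.5] gap 0.0057
12 253 249 247 248 147 129 128 127 245 244 240 235 234
14 253 249 248 249 151 130 129 127 245 244 238 235 234
16 254 249 248 249 154 130 126 125 246 244 238 235 234
18 254 250 248 249 160 131 205 169 244 245 239 235 234
20 254 251 248 250 163 130 204 169 245 245 239 235 234
22 254 251 249 177 137 155 141 127 161 206 239 236 234
24 254 251 249  99 113 112 111 108 107 190 239 236 234
26 254 251 249  97 113 112 111 108 106 200 238 236 234
28 254 251 249  95 111 110 108 106 104 214 238 235 235
30 255 251 249 137 160 230 170 148 101 231 238 236 236
32 255 251 249 222 196 222 203 171 182 249 239 238 248
34 255 251 249 250 202 222 204 172 235 245 239 240 133
36 255 252 250 250 202 221 203 172 239 245 239 237 134
38 255 252 250 251 203 221 204 171 229 239 237 238 138
40 255 252 250 176 187 222 205 172 170 229 234 235 139
42 255 252 250 101 184 222 205 172 103 232 235 237 134
44 255 252 251  99 182 221 206 172 105 234 236 238 139
46 255 253 251 134 177 221 206 173 136 232 236 244 140
48 255 252 251 251 214 221 207 173 241 234 236 241 135
50 255 252 251 251 196 121 122 123 239 234 236 238 243
52 255 253 251 251 222 107 106 102 247 234 236 238 237
54 255 253 251 251 224 107 106 102 248 234 236 238 237
56 255 253 251 251 226 106 104 101 247 233 236 238 236
58 255 253 251 251 227 104 103  99 247 234 236 238 238
60 255 253 250 251 228 148 147 146 247 234 236 238 237
```

```bash
python3 -c "
from st import *
c=load('w13');t=np.array([.4283,.1030,.0336])
V=c['color'][...,2].astype(np.float32);a=np.radians(193.13);ax=np.array([np.cos(a),np.sin(a)]);n=np.array([-ax[1],ax[0]])
def prof(o,z,x,ys):
    P=np.array([[*(o+x*ax+y*n),z] for y in ys]);return cv2.remap(V,proj(c,P).astype(np.float32).reshape(1,-1,2),None,1).ravel()
ys=np.arange(-28,28.01,.25)/1e3
def edges(p,th):
    s=p>th;return (ys[1:][s[1:]!=s[:-1]]*1e3).tolist()
b=np.array([.4443,.107])
for x in (.066,.072,.076,.08,.084): p=prof(b,.004,x,ys);print('sil',x,edges(p,130), p.min(),p.max())
o=t[:2]+.0076*ax
for x in (.02,.026,.028,.036,.044): p=prof(o,.0689,x,ys);print('rod',x,edges(p,150))
for y in (-.02,0,): 
  xs=np.arange(.06,.1,.001);P=np.array([[*(b+x*ax+y*n),.004] for x in xs]);print(y,cv2.remap(V,proj(c,P).astype(np.float32).reshape(1,-1,2),None,1).ravel().astype(int))
"
```

```text
sil 0.066 [-21.75, -5.0, 5.5, 22.0] 45.09375 160.75
sil 0.072 [-22.0, -5.0, 5.5, 21.75] 47.1875 159.9375
sil 0.076 [-21.75, -5.0, 5.5, 22.0] 44.558594 162.25
sil 0.08 [-21.75, 22.0] 49.66797 163.0
sil 0.084 [-21.75, 22.0] 57.0 160.03125
rod 0.02 [-15.0, -8.75, -6.25, -4.0, -0.5, 2.0, 4.5, 5.0]
rod 0.026 [-15.0, -9.0, -8.75, -8.0, -6.75, -6.25, 6.75, 7.0]
rod 0.028 [-15.0, -8.25, -6.75, -6.25, 6.75, 7.0]
rod 0.036 [-15.0, -7.5, -7.25, -6.75, -6.5, -4.25, -3.75, 2.0, 4.75, 5.0]
rod 0.044 [-15.0, -6.5, -3.5, 2.0]
-0.02 [156 156 157 157 156 156 156 156 155 155 155 155 155 155 155 155 155 155
 155 155 155 155 155 156 156 156 157 129 110 111 107 105 108 109 107 108
 109 107 110 111 110]
0 [201 197  75  89  53  53  53  53  53  52  53  52  54  53  51  52  50  95
 153 151 151 151 151 150 151 151 151 125 104 110 109 108 108 112 110 108
 108 108 108 108 108]
```

carry_out --series '[{"travel": [-0.05, -0.024, -0.8], "fingers": 1, "delta_rot": [0, 0, 0]}, {"travel": [0, 0, -0.8], "fingers": 1, "delta_rot": [0, 0, 0]}, {"travel": [0, 0, -0.4], "fingers": 1, "delta_rot": [0, 0, 0]}, {"travel": [0, 0, 0], "fingers": 1, "delta_rot": [0, 0, 0]}, {"travel": [0, 0, 0], "fingers": 1, "delta_rot": [0, 0, 0]}]'

```text
clock: 31.02
tcp_pos: [0.4267, 0.1024, -0.0165]
orientation: [0.0, -0.114, 0.993, 0.0]
wrist_force: [-0.2, 0.4, -0.6]
finger_gap: 0.0058
grip_force: 39.2
```

```bash
python3 -c "
from st import *
st()"
```

```text
31.02 [ 0.4267  0.1024 -0.0165] psi -166.88 [-0.2  0.4 -0.6] gap 0.0058
```

carry_out --series '[{"travel": [0.01, 0, -0.2], "fingers": 1, "delta_rot": [0, 0, 0]}, {"travel": [0, 0, -0.13], "fingers": 1, "delta_rot": [0, 0, 0]}, {"travel": [0, 0, 0], "fingers": 1, "delta_rot": [0, 0, 0]}, {"travel": [0, 0, 0], "fingers": 1, "delta_rot": [0, 0, 0]}]'

```text
clock: 31.52
tcp_pos: [0.4261, 0.1025, -0.0253]
orientation: [-0.0, -0.114, 0.993, 0.0]
wrist_force: [0.8, -0.3, 0.1]
finger_gap: 0.0059
grip_force: 39.3
```

```bash
python3 -c "
from st import *
st()"
```

```text
31.52 [ 0.4261  0.1025 -0.0253] psi -166.85 [ 0.8 -0.3  0.1] gap 0.0059
```

carry_out --series '[{"travel": [0.03, 0, 0], "fingers": 1, "delta_rot": [0, 0, 0]}, {"travel": [0, 0, 0], "fingers": 1, "delta_rot": [0, 0, 0]}, {"travel": [0, 0, 0], "fingers": 0.6, "delta_rot": [0, 0, 0]}, {"travel": [0, 0, 0], "fingers": 0.3, "delta_rot": [0, 0, 0]}, {"travel": [0, 0, 0], "fingers": 0, "delta_rot": [0, 0, 0]}]'

```text
clock: 32.15
tcp_pos: [0.427, 0.1025, -0.0252]
orientation: [0.0, -0.114, 0.993, 0.0]
wrist_force: [-0.3, -0.0, 0.3]
finger_gap: 0.0425
grip_force: 0.0
```

carry_out --series '[{"travel": [0, 0, 0.5], "fingers": 0, "delta_rot": [0, 0, 0]}, {"travel": [0, 0, 1], "fingers": 0, "delta_rot": [0, 0, 0]}, {"travel": [0, 0, 1], "fingers": -1, "delta_rot": [0, 0, 0]}, {"travel": [0, 0, 1], "fingers": -1, "delta_rot": [0, 0, 0]}, {"travel": [0.937, 0.818, 0.5], "fingers": -1, "delta_rot": [0, 0, 0]}]'

```text
clock: 32.78
tcp_pos: [0.4502, 0.1225, 0.0771]
orientation: [0.001, -0.114, 0.994, -0.0]
wrist_force: [1.6, 0.0, 0.4]
finger_gap: 0.0857
grip_force: 0.0
```

carry_out --series '[{"travel": [0.937, 0.818, 0], "fingers": -1, "delta_rot": [0, 0, 0]}, {"travel": [0.937, 0.818, 0], "fingers": -1, "delta_rot": [0, 0, 0]}, {"travel": [0.937, 0.818, 0], "fingers": -1, "delta_rot": [0, 0, 0]}, {"travel": [0.937, 0.818, 0], "fingers": -1, "delta_rot": [0, 0, 0]}, {"travel": [0.937, 0.818, 0], "fingers": -1, "delta_rot": [0, 0, 0]}]'

```text
clock: 33.4
tcp_pos: [0.5683, 0.2259, 0.0757]
orientation: [0.0, -0.114, 0.993, 0.0]
wrist_force: [0.7, -0.4, -0.6]
finger_gap: 0.085
grip_force: 0.0
```

carry_out --series '[{"travel": [0.937, 0.818, 0], "fingers": -1, "delta_rot": [0, 0, 0]}, {"travel": [0.937, 0.818, 0], "fingers": -1, "delta_rot": [0, 0, 0]}, {"travel": [0, 0, 0], "fingers": -1, "delta_rot": [0, 0, 0]}, {"travel": [0, 0, 0], "fingers": -1, "delta_rot": [0, 0, 0]}]'

```text
clock: 33.9
tcp_pos: [0.6137, 0.2658, 0.0749]
orientation: [-0.0, -0.115, 0.993, -0.0]
wrist_force: [-0.4, 0.3, -0.1]
finger_gap: 0.0855
grip_force: 0.0
```

```bash
python3 -c "
from st import *
st();c=snap('wrist','w14')
v=proj(c,[[.614,.266,.02]])[0];print(v)
h=HSV(c);x,y=v.astype(int)
# brass dot on boss at z=.028
H,S,V=[h[...,i].astype(int) for i in range(3)]
m=((S>130)&(H>10)&(H<35)).astype(np.uint8);k=np.zeros_like(m);cv2.circle(k,(x,y),60,1,-1);m*=k
n,l,st_,ce=cv2.connectedComponentsWithStats(m);print([(st_[i].tolist(),ce[i].round(1),onz(c,[ce[i]],.028)[0].round(4)) for i in range(1,n) if st_[i,4]>8])
for r in range(y-50,y+56,7): print(r,' '.join('%3d/%3d'%(S[r,q],V[r,q]) for q in range(x-56,x+57,8)))
"
```

```text
33.9 [0.6137 0.2658 0.0749] psi -166.85 [-0.4  0.3 -0.1] gap 0.0855
[323.24273286 248.09001088]
[([317, 244, 15, 16, 192], array([324. , 251.5]), array([0.6132, 0.2663, 0.028 ]))]
198  46/ 66  46/ 67  55/ 70  52/ 74  60/ 77  38/126  40/128  36/128  35/130  37/130  39/131  39/131  33/130  34/128  32/127
205  51/ 55  54/ 71  55/ 74  64/ 76  70/ 77  65/ 82  77/ 83  39/137  40/134  43/129  40/129  37/130  38/129  36/129  34/127
212  31/125  35/125  64/ 76  71/ 79  72/ 82  72/ 85 101/136 102/135 101/134  35/130  41/131  41/130  39/132  40/128  34/127
219  34/120  34/127  69/ 78  72/ 82  74/ 83 102/135 103/138  91/194 101/159  99/150 104/152  46/132  45/131  42/128  36/128
226  37/123  44/115  72/ 82  77/ 83 102/135  99/149  98/148  74/253  73/255  69/255  57/255  46/132  47/131  41/131  37/130
233  33/125  40/126  76/ 84  77/ 86  79/241  80/241  70/255  70/255  73/255  68/255  61/255  42/134  42/133  41/132  37/132
240  36/122  36/128  74/ 83  84/ 94  77/247  83/234  91/210  75/252  69/255  68/255  64/255  94/192  46/134  44/132  39/131
247  35/125  36/129  38/136  91/199  79/246 107/134 
[... 363 characters left out ...]
  77/247  77/249  75/250  76/252  75/254  65/255  49/135  46/133  42/134  39/131
275  34/129  35/131  40/129  41/131  42/134  46/134  82/255  77/250  76/255  47/129  51/136  46/133  40/134  42/134  35/130
282  35/125  34/127  39/131  41/132  40/135  43/137  49/134  44/134  45/137  47/135  46/134  44/133  43/131  43/129  39/130
289  32/128  35/125  35/130  38/129  41/131  38/129  44/133  44/134  43/136  43/136  46/132  42/133  40/133  40/128  40/127
296  31/125  33/124  34/127  38/128  37/130  42/128  39/131  40/133  47/131  41/131  41/131  40/129  35/130  36/129  36/126
303  30/127  34/128  30/127  36/127  35/130  37/125  40/127  40/128  40/129  44/128  40/128  37/130  36/127  34/126  37/124
```

carry_out --series '[{"travel": [-0.02, 0.02, -1], "fingers": -1, "delta_rot": [0, 0, 0]}, {"travel": [0, 0, -1], "fingers": -1, "delta_rot": [0, 0, 0]}, {"travel": [0, 0, -1], "fingers": -1, "delta_rot": [0, 0, 0]}, {"travel": [0, 0, -0.8], "fingers": -1, "delta_rot": [0, 0, 0]}, {"travel": [0, 0, 0], "fingers": -1, "delta_rot": [0, 0, 0]}]' --squeeze 25

```text
clock: 34.58
tcp_pos: [0.6115, 0.2654, -0.0216]
orientation: [-0.002, -0.114, 0.993, -0.0]
wrist_force: [-0.8, 0.1, 0.4]
finger_gap: 0.0855
grip_force: 0.0
```

carry_out --series '[{"travel": [0, 0, 0], "fingers": -1, "delta_rot": [0, 0, 0]}]'

```text
clock: 34.7
tcp_pos: [0.6141, 0.2664, -0.0191]
orientation: [0.001, -0.114, 0.993, 0.0]
wrist_force: [0.0, 0.9, 0.5]
finger_gap: 0.0857
grip_force: 0.0
```

carry_out --series '[{"travel": [-0.03, 0, -0.3], "fingers": -1, "delta_rot": [0, 0, 0]}, {"travel": [0, 0, 0], "fingers": -0.2, "delta_rot": [0, 0, 0]}, {"travel": [0, 0, 0], "fingers": 0, "delta_rot": [0, 0, 0]}, {"travel": [0, 0, 0], "fingers": 0.3, "delta_rot": [0, 0, 0]}, {"travel": [0, 0, 0], "fingers": 1, "delta_rot": [0, 0, 0]}]'

```text
clock: 35.33
tcp_pos: [0.6134, 0.2667, -0.0273]
orientation: [0.0, -0.114, 0.993, 0.0]
wrist_force: [0.0, -0.3, 1.5]
finger_gap: 0.0388
grip_force: 25.3
```

carry_out --series '[{"travel": [0, 0, 0], "fingers": 1, "delta_rot": [0, 0, 0]}, {"travel": [0, 0, 0], "fingers": 1, "delta_rot": [0, 0, 0]}, {"travel": [0, 0, 0], "fingers": 1, "delta_rot": [0, 0, 0]}]'

```text
clock: 35.7
tcp_pos: [0.6134, 0.2668, -0.0274]
orientation: [0.0, -0.114, 0.993, 0.0]
wrist_force: [0.7, 0.3, 3.4]
finger_gap: 0.0389
grip_force: 25.5
```

```bash
python3 -c "
from st import *
st()"
```

```text
35.7 [ 0.6134  0.2668 -0.0274] psi -166.85 [0.7 0.3 3.4] gap 0.0389
```

carry_out --series '[{"travel": [0, 0, 0.5], "fingers": 1, "delta_rot": [0, 0, 0]}, {"travel": [0, 0, 1], "fingers": 1, "delta_rot": [0, 0, 0]}, {"travel": [-0.915, 0, 0.5], "fingers": 1, "delta_rot": [0, 0, 0]}, {"travel": [-0.915, 0, 0], "fingers": 1, "delta_rot": [0, 0, 0]}, {"travel": [-0.915, 0, 0], "fingers": 1, "delta_rot": [0, 0, 0]}]'

```text
clock: 36.33
tcp_pos: [0.5437, 0.2665, 0.0228]
orientation: [0.0, -0.114, 0.993, 0.0]
wrist_force: [-0.8, -0.1, -0.1]
finger_gap: 0.039
grip_force: 25.3
```

carry_out --series '[{"travel": [-0.915, 0, 0], "fingers": 1, "delta_rot": [0, 0, 0]}, {"travel": [-0.915, 0, 0], "fingers": 1, "delta_rot": [0, 0, 0]}, {"travel": [-0.915, 0, 0], "fingers": 1, "delta_rot": [0, 0, 0]}, {"travel": [-0.915, 0, 0], "fingers": 1, "delta_rot": [0, 0, 0]}, {"travel": [-0.915, 0, 0], "fingers": 1, "delta_rot": [0, 0, 0]}]'

```text
clock: 36.95
tcp_pos: [0.4292, 0.2665, 0.0226]
orientation: [-0.0, -0.114, 0.993, 0.0]
wrist_force: [0.0, 0.5, -0.8]
finger_gap: 0.0392
grip_force: 25.3
```

carry_out --series '[{"travel": [0, 0, 0], "fingers": 1, "delta_rot": [0, 0, 0]}, {"travel": [0, 0, 0], "fingers": 1, "delta_rot": [0, 0, 0]}]'

```text
clock: 37.2
tcp_pos: [0.4312, 0.2669, 0.0228]
orientation: [0.001, -0.114, 0.993, 0.0]
wrist_force: [0.5, 0.1, -0.1]
finger_gap: 0.0388
grip_force: 25.3
```

```bash
python3 -c "
from st import *
st();t=env.get_state()['tcp_pos'];c=snap('wrist','w15')
x,y=proj(c,[[t[0],t[1],t[2]+.0274+.028]])[0].astype(int);H,S,V=[HSV(c)[...,i].astype(int) for i in range(3)]
m=((S>130)&(H>10)&(H<35)).astype(np.uint8);k=np.zeros_like(m);cv2.circle(k,(x,y),40,1,-1);m*=k
n,l,st_,ce=cv2.connectedComponentsWithStats(m);print([(st_[i].tolist(),(onz(c,[ce[i]],t[2]+.0554)[0]-t).round(4)) for i in range(1,n) if st_[i,4]>8])"
```

```text
37.2 [0.4312 0.2669 0.0228] psi -166.85 [ 0.5  0.1 -0.1] gap 0.0388
[([310, 339, 27, 24, 522], array([-0.0002,  0.    ,  0.0554]))]
```

Knob centred on the TCP. Lowering: dx -0.8 mm, dy -1 mm, dz -46 mm in two stages.

carry_out --series '[{"travel": [-0.03, -0.04, -0.6], "fingers": 1, "delta_rot": [0, 0, 0]}, {"travel": [0, 0, -0.6], "fingers": 1, "delta_rot": [0, 0, 0]}, {"travel": [0, 0, -0.35], "fingers": 1, "delta_rot": [0, 0, 0]}, {"travel": [0, 0, 0], "fingers": 1, "delta_rot": [0, 0, 0]}, {"travel": [0, 0, 0], "fingers": 1, "delta_rot": [0, 0, 0]}]'

```text
clock: 37.88
tcp_pos: [0.4295, 0.2657, -0.0165]
orientation: [0.0, -0.114, 0.993, 0.0]
wrist_force: [-0.6, -0.2, -0.3]
finger_gap: 0.0389
grip_force: 25.3
```

```bash
python3 -c "
from st import *
st()"
```

```text
37.88 [ 0.4295  0.2657 -0.0165] psi -166.86 [-0.6 -0.2 -0.3] gap 0.0389
```

carry_out --series '[{"travel": [0.044, 0.01, -0.16], "fingers": 1, "delta_rot": [0, 0, 0]}, {"travel": [0.01, 0, -0.11], "fingers": 1, "delta_rot": [0, 0, 0]}, {"travel": [0, 0, 0], "fingers": 1, "delta_rot": [0, 0, 0]}, {"travel": [0, 0, 0], "fingers": 1, "delta_rot": [0, 0, 0]}]'

```text
clock: 38.38
tcp_pos: [0.4306, 0.2658, -0.0233]
orientation: [-0.0, -0.114, 0.993, 0.0]
wrist_force: [-0.9, 0.1, -0.7]
finger_gap: 0.0394
grip_force: 25.3
```

```bash
python3 -c "
from st import *
st()"
```

```text
38.38 [ 0.4306  0.2658 -0.0233] psi -166.85 [-0.9  0.1 -0.7] gap 0.0394
```

carry_out --series '[{"travel": [0, 0, -0.015], "fingers": 1, "delta_rot": [0, 0, 0]}, {"travel": [0, 0, 0], "fingers": 0, "delta_rot": [0, 0, 0]}, {"travel": [0, 0, 0], "fingers": -0.3, "delta_rot": [0, 0, 0]}, {"travel": [0, 0, 0], "fingers": -0.6, "delta_rot": [0, 0, 0]}, {"travel": [0, 0, 0], "fingers": -0.6, "delta_rot": [0, 0, 0]}]'

```text
clock: 39.0
tcp_pos: [0.4307, 0.2659, -0.0237]
orientation: [0.0, -0.114, 0.993, 0.0]
wrist_force: [0.4, -0.4, 0.0]
finger_gap: 0.0685
grip_force: 0.0
```

carry_out --series '[{"travel": [0, 0, 0.5], "fingers": -0.6, "delta_rot": [0, 0, 0]}, {"travel": [0, 0, 1], "fingers": -0.6, "delta_rot": [0, 0, 0]}, {"travel": [0, 0, 1], "fingers": -0.6, "delta_rot": [0, 0, 0]}, {"travel": [0, 0, 1], "fingers": -0.6, "delta_rot": [0, 0, 0]}, {"travel": [0.4, -1, 1], "fingers": -0.6, "delta_rot": [0, 0, -0.5]}]'

```text
clock: 39.62
tcp_pos: [0.4406, 0.2416, 0.0906]
orientation: [0.0, -0.09, 0.996, 0.0]
wrist_force: [0.5, 0.1, 0.3]
finger_gap: 0.0685
grip_force: 0.0
```

carry_out --series '[{"travel": [0.4, -1, 1], "fingers": -1, "delta_rot": [0, 0, -0.5]}, {"travel": [0.4, -1, 1], "fingers": -1, "delta_rot": [0, 0, -0.5]}, {"travel": [0.4, -1, 1], "fingers": -1, "delta_rot": [0, 0, -0.5]}, {"travel": [0.4, -1, 1], "fingers": -1, "delta_rot": [0, 0, -0.3]}, {"travel": [0.4, -1, 0.4], "fingers": -1, "delta_rot": [0, 0, 0]}]'

```text
clock: 40.25
tcp_pos: [0.4917, 0.1151, 0.2016]
orientation: [0.002, 0.0, 1.0, 0.0]
wrist_force: [0.2, -0.1, -1.2]
finger_gap: 0.0855
grip_force: 0.0
```

carry_out --series '[{"travel": [0.4, -1, 0], "fingers": -1, "delta_rot": [0, 0, 0]}, {"travel": [0, 0, 0], "fingers": -1, "delta_rot": [0, 0, 0]}, {"travel": [0, 0, 0], "fingers": -1, "delta_rot": [0, 0, 0]}]'

```text
clock: 40.62
tcp_pos: [0.5003, 0.0911, 0.1992]
orientation: [-0.0, 0.0, 1.0, 0.0]
wrist_force: [0.1, 1.1, 0.1]
finger_gap: 0.0854
grip_force: 0.0
```

```bash
cat > chk.py <<'E'
from st import *
T=dict(lugS=(.4369,-.1024,.004,np.radians(-20.5)),nutS=(.6002,.0781,.004,np.radians(18.2)),rodS=(.4443,.107,.004,np.radians(193.15)),knobS=(.4304,.2659,.004,0))
M['rodS']=[rect(-.027,-.011,-.008,.008),rect(-.027,.077,-.005,.005),rect(.047,.057,-.008,.008)]
O=dict(lug=(.4369,-.1024,.004,np.radians(-20.5)),nut=(.61445,.0828,.004,np.radians(18.2)),rod=(.41996,.1013,.004,np.radians(193.15)),knob=(.4304,.2659,.004,0))
def chk(tag,out):
    c=load(tag);S=5;tiles=[]
    im=cv2.resize(c['color'][...,::-1],None,fx=S,fy=S,interpolation=3)
    for k in O:
        for q,p,col in ((k+'S',T[k+'S'],(0,255,0)),(k,O[k],(0,0,255))):
            Rz=R.from_euler('z',p[3]).as_matrix()
            for m in M[q]:
                h=cv2.convexHull((proj(c,m@Rz.T+list(p[:3]))*S).round().astype(np.int32));cv2.polylines(im,[h],True,col,1)
        u=(proj(c,[O[k][:3]])[0]*S).astype(int);u=np.clip(u,[300,300],[640*S-300,480*S-300])
        tiles.append(cv2.resize(im[u[1]-300:u[1]+300,u[0]-300:u[0]+300],(300,300),interpolation=3));print(k,u/S)
    cv2.imwrite(out,np.vstack([np.hstack(tiles[:2]),np.hstack(tiles[2:])]))
E
python3 -c "
from chk import *
st();c=snap('wrist','w16');chk('w16','pics/c16.png')
run('nut','brass',[('w16',proj(c,[O['nut'][:3]])[0])],O['nut'],r=60,z=False)
p=proj(c,[O['knob'][:3]])[0]
H,S,V=[HSV(c)[...,i].astype(int) for i in range(3)]
m=((S>130)&(H>10)&(H<35)).astype(np.uint8);k=np.zeros_like(m);cv2.circle(k,tuple(p.astype(int)),15,1,-1);m*=k
n,l,s_,ce=cv2.connectedComponentsWithStats(m);print([(s_[i,4],onz(c,[ce[i]],.032)[0].round(4)) for i in range(1,n)])
"
```

```text
40.62 [0.5003 0.0911 0.1992] psi 179.96 [0.1 1.1 0.1] gap 0.0854
lug [115.  132.8]
nut [315.  304.8]
rod [334. 111.]
knob [511.8 124.8]
nut fixed z [0.6127 0.083  0.004  0.2968] deg 17.0 err 0.193 [1287]
[(np.int32(1), array([0.4227, 0.2598, 0.032 ])), (np.int32(33), array([0.4304, 0.2633, 0.032 ])), (np.int32(1), array([0.4386, 0.2585, 0.032 ]))]
```

View pics/c16.png

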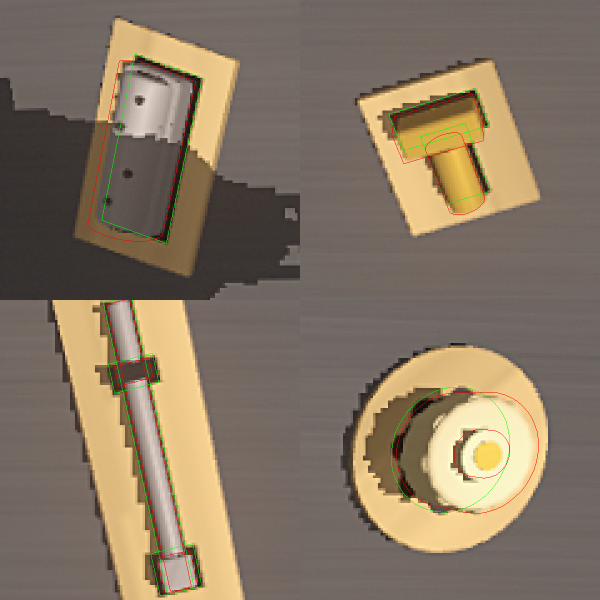

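The check picture shows the lug, nut, rod and knob each lying on its own silhouette, with an even black margin of about 2 mm. The rod and nut lie the way they are drawn. Handing in.

```bash
python3 -c "
from h import *
print(env.hand_in())"
```

```text
the job is handed in; nothing more can be done
None
```

I set the lug, nut, rod and knob down on their own silhouettes in that order and handed the job in at about 41 s; the last wrist view showed each within roughly 1–2 mm, and the driver mount and oil can were not touched.

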